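# Change the cells in the data logger

## Robot

A 6-joint arm with a two-finger parallel gripper is mounted at the origin on a cart in front of the work surface, level with it; the furniture and walls round the work are solid. World frame = base frame: x ahead of the robot, y to its left, z up, the work surface at z = 0. Lengths are in m, angles in rad, forces in N, time in s.
With the tool pointing down it reaches from about 0.25 to 0.775 m from the base axis. Payload 4 kg.
Tool frame: the origin (TCP) lies midway between the tips of the shut fingers; the grasp point (between the pads) lies env.grip_point_offset behind it (env.grip_point_offset is the distance from the TCP to the grasp point, in m); z points along the fingers, y is the line along which they close (so a half turn about z gives the same grasp; the last joint's range is limited). The gripper opens to 94 mm and grips with 3 to 60 N. Pads are 16 mm wide; open, the fingers measure 119 mm over their backs; the gripper's body (75 mm by 177 mm) begins 78 mm behind the grasp point.
Start: joints at [1.135, 0.087, 1.371, -0, 1.684, -0.103], TCP at [0.18, 0.52, 0.206] pointing down, gripper open.
Joint ranges: [-3.1, 3.1], [-0.76, 2.03], [0.27, 2.55], [-1.08, 4.22], [0.17, 2.65], [-2.57, 2.57]. Speed limits (rad/s): [2.79, 2.79, 3.14, 3.14, 3.14, 3.14].

## Interface

Orientations are given as a unit quaternion [x, y, z, w].
In Python, from bench import read_state, cams, env gives the robot as it stands. The module is installed in compiled form; this text tells all that it offers.
- The arm moves only by the tool apply_moves, never from a script. Its argument "commands" is a list of rows, each a list of 3 entries, a list of its own where there are three numbers: the finger opening in cm, from 0 to 9.4, then the shift along the world's x, y, z in cm, then the turn, a rotation vector about the world's x, y, z in degrees. A call has 1 to 5 rows; each row shifts and turns the commanded pose from where the row before left it; what a row does not reach is not made up. A row lasts 1/8 s, in which the tool goes at most 62.5 mm and 10.7 degrees, less where a joint would pass 70% of its speed; a pose out of reach is approached as far as the arm can. A call is refused whole if a number of a shift passes 6.25 or a number of a turn 10.7, either way. A call with a gripper value outside its range is refused whole. The fingers move at their own pace and stop on an object; "grip_force" is the grip in N (left out, the last holds). Time passes only in rows, so rows that do not move let the fingers close. It gives the time, the measured TCP pose, the force, the opening and the grip force at its end, in the units of the state.
- read_state(): the state, without advancing time (a new reading comes with each control period).
- cams.read_camera(name): name is "scene" or "side" or "wrist"; returns a dict with "pixels" (480x640x3 uint8, red, green, blue), "depth" (480x640 float32, m along the optical axis (not along the pixel's ray), 0 where there is no reading), "intrinsics" (3x3 intrinsics, pixels), "rvec" (rotation vector, rad) and "tvec" (3), from world to camera coordinates, as OpenCV has them. Camera axes: x right, y down, z forward; pixel columns grow to the right and rows downward; lengths in m; the calibration is good to about 2 mm. A picture is of the moment at which its call begins.
- env.hand_in(): hands the job in; it is judged then, once.
The state is a dict: "t": time; "joints": joint angles; "joint_velocities": joint speeds; "effort": joint torques, N m; "tcp_pos": TCP position; "ee_rot": TCP orientation; "contact_force": force on the tool from outside, world axes, zero at the start; "ft_torque": the same for the moment, N m; "width": finger opening in m; "grip_force": force on a finger pad.
Only numpy, scipy, OpenCV 4.12 (cv2) and the standard library are available. Lean on these libraries where they do the work, as an engineer would, in place of code of your own. Each camera call takes 0.05 s, during which the arm holds its last target. There are 200 camera calls.

## Task

Change the batteries of the data logger: slide its cover fully open, pull every spent cell out of the spring clips, and lay the spent cells side by side in the steel tray, pushed up against one end wall, with the wooden chock snug against the middle of the last one so that the row cannot roll apart. Press every fresh cell from the rubber mat down into a bay until the clips snap around it, positive button towards the display (any bay will do), and slide the cover fully shut. Do not disturb the log book and the dial gauge.

Things in the scene. Friction and masses are not known exactly. Their poses are not given: they have to be found in the camera images.
- logger: Data logger, aluminium box fixed to the bench, 285 (x) x 216 (y) mm, 62 mm high; display head at its +x end, far from the robot, 86 mm high. Origin: centre of underside, z up. Battery compartment at the -x end: inside x -0.134 to -0.021, y -0.102 to 0.102, floor z = 0.014, walls to z = 0.058. Three bays side by side, cells lie along x; wired in parallel, so any bay will do and one may stay empty.
- cover (a joint): Sliding cover of the compartment, grey plate 124 x 205 mm, 3.5 mm thick, top at z = 0.0615 in the logger's frame. Metres slid along the logger's +x, towards the display: 0 = fully shut against its stop, 0.118 = fully open (all bays clear). About 2 N of friction; stays where it is left. A cell that is not snapped in blocks it.
- cover_grip (a point): Middle of the top of the cover's grip rib, which is 12 mm thick (logger's x), 80 mm long (logger's y) and stands 18 mm above the cover. Moves with the cover.
- bay1 (a point): Left (+y) bay: axis and middle of a cell seated there, z = 0.037 in the logger's frame, axes as the logger's. The cell rests on two ribs between two pairs of bronze spring fingers, 14 mm wide, 33 mm before and behind its middle, reaching up to z = 0.057; between the pairs the gripper can take the cell at its middle.
- bay2 (a point): Middle bay, like bay 1, 60 mm to the right of it (28 mm clear between neighbouring cells). A cell laid on the fingers has its axis at z = 0.060; pressed straight down with about 10 N it spreads them (their beads are 24 mm apart, 11 mm above the seated axis) and snaps down to z = 0.037. Pulling it straight up out again takes about as much.
- bay3 (a point): Right (-y) bay, like bay 1, 60 mm to the right of bay 2. Contacts at the ends of each bay leave a cell 5 mm of play along x in all.
- tray: Folded steel tray for spent cells, fixed to the bench, outside 148 (x) x 248 (y) mm, walls 4 mm thick and 30 mm high. Origin: centre of the underside, z up; floor top at z = 0.004. Inside 140 x 240 mm; inner faces of its end walls at y = +0.120 and -0.120. Spent cells lie in it along the tray's x, the row along its y.
- chock: Wooden chock, about 150 g: a block 60 mm long (x), 55 mm wide (y) at the foot, 36 mm at the top, 28 mm high, long sides sloping alike (70 degrees), with a grip ridge on top, 46 mm long (x), 18 mm thick (y), up to z = 54 mm. Origin: centre of the underside, z up. Starts in the tray near its -y end. Its centre is 39 mm (level) from the axis of a parallel cell that it touches.
- mat: Black rubber mat, 160 x 250 mm (x, y), 3 mm thick, fixed to the bench; the fresh cells start on it side by side, about 78 mm apart. Origin: centre of the underside.
- log_book: Red pocket log book, 110 x 66 x 17 mm, lying on the bench; leave it alone. Origin: centre of the underside.
- dial_gauge: Round black dial gauge with a stem, 115 x 56 x 21 mm, lying on the bench; leave it alone. Origin: centre of the underside.
- spent1: Spent cell: green cylinder, 32 mm diameter, 105 mm long, 160 g, lying on its side; it can roll. Origin on its axis, midway. Its +x axis points to the positive end, which has a light band and a steel button (10 mm across, 3 mm proud); the other end is flat. If present, it starts clipped in bay 1, button to the display.
- spent2: Spent cell: green cylinder, 32 mm diameter, 105 mm long, 160 g, lying on its side; it can roll. Origin on its axis, midway. Its +x axis points to the positive end, which has a light band and a steel button (10 mm across, 3 mm proud); the other end is flat. If present, it starts clipped in bay 2, button to the display.
- spent3: Spent cell: green cylinder, 32 mm diameter, 105 mm long, 160 g, lying on its side; it can roll. Origin on its axis, midway. Its +x axis points to the positive end, which has a light band and a steel button (10 mm across, 3 mm proud); the other end is flat. If present, it starts clipped in bay 3, button to the display.
- fresh1: Fresh cell: green cylinder, 32 mm diameter, 105 mm long, 160 g, lying on its side; it can roll. Origin on its axis, midway. Its +x axis points to the positive end, which has a light band and a steel button (10 mm across, 3 mm proud); the other end is flat. If present, it starts on the mat, button away from the robot. Fresh and spent look alike: only their places differ.
- fresh1_plus (a point): Tip of the positive button of fresh1, 52.5 mm from its origin along its +x axis.
- fresh2: Fresh cell: green cylinder, 32 mm diameter, 105 mm long, 160 g, lying on its side; it can roll. Origin on its axis, midway. Its +x axis points to the positive end, which has a light band and a steel button (10 mm across, 3 mm proud); the other end is flat. If present, it starts on the mat, button away from the robot. Fresh and spent look alike: only their places differ.
- fresh2_plus (a point): Tip of the positive button of fresh2, 52.5 mm from its origin along its +x axis.
- fresh3: Fresh cell: green cylinder, 32 mm diameter, 105 mm long, 160 g, lying on its side; it can roll. Origin on its axis, midway. Its +x axis points to the positive end, which has a light band and a steel button (10 mm across, 3 mm proud); the other end is flat. If present, it starts on the mat, button away from the robot. Fresh and spent look alike: only their places differ.
- fresh3_plus (a point): Tip of the positive button of fresh3, 52.5 mm from its origin along its +x axis.
Mind the look-alikes: they are no part of the job. Leave any blue or orange look-alike of the chock alone.

How it is judged:
By the outcome, as a careful person would: the job done as asked, in the order asked, and still so for the second after the job is handed in, with the robot touching nothing.
Of spent1, spent2, spent3 only 1 to 2 are there at a start; the rules pass over those that are not, and their reading is None.
Of fresh1, fresh2, fresh3 only 2 to 3 are there at a start; the rules pass over those that are not, and their reading is None.
At some moment in a run one of chock may be knocked a few centimetres aside while the robot is not near it.
It also fails if it takes over 210 s, if anything falls off the work surface, if the arm or the gripper's body presses on something with over 40 N, if the wrist force passes 120 N, or if a joint passes its speed limit or range.

## Working session

There is one attempt and no reset: what is moved stays moved. The work goes in short steps, Python scripts to look and compute and a tool call to move; the robot and the scene stay as the last step left them, time stands still between calls to the robot, and variables do not carry over. Pictures are saved under pics/ and viewed, at most 14 in all, crops included, and the job is handed in when it is done.

Besides the shell and the picture viewer there is one more tool, called after "Call:" as a command line: name --argument value ..., lists and objects as JSON in quotes. apply_moves: Moves the arm, as the interface text tells. Its arguments: {"type":"object","properties":{"commands":{"type":"array"},"grip_force":{"type":"number"}},"required":["commands"]}

```bash
mkdir -p pics; cat > h.py <<'E'
import numpy as np, cv2
from bench import read_state, cams, env
def cam(n):
    c=cams.read_camera(n); R=cv2.Rodrigues(np.array(c['rvec'],float))[0]
    c['R']=R; c['t']=np.array(c['tvec'],float).reshape(3); c['K']=np.array(c['intrinsics'],float); return c
def save(c,f,crop=None,scale=1):
    im=c['pixels'][:,:,::-1]
    if crop: im=im[crop[1]:crop[3],crop[0]:crop[2]]
    cv2.imwrite('pics/'+f,cv2.resize(np.ascontiguousarray(im),None,fx=scale,fy=scale))
def ray(c,u,v,z):
    d=c['R'].T@np.linalg.inv(c['K'])@np.array([u,v,1.]); o=-c['R'].T@c['t']
    return o+d*(z-o[2])/d[2]
def cloud(c):
    v,u=np.mgrid[:480,:640]; d=c['depth']
    p=np.stack([u*d,v*d,d],-1)@np.linalg.inv(c['K']).T
    return (p-c['t'])@c['R']
def proj(c,P):
    q=c['K']@(c['R']@np.asarray(P,float)+c['t']); return q[:2]/q[2]
E
python3 - <<'E'
from h import *
for n in('scene','side'):
    c=cam(n); save(c,n+'0.png'); print(n,-c['R'].T@c['t'], c['R'][2])
print(env.grip_point_offset, read_state())
E
```

```text
scene [-0.15642935 -0.81515251  0.75143972] [ 0.56983868  0.61439889 -0.54570861]
side [0.00343503 0.89334603 1.09859882] [ 0.35155342 -0.64856326 -0.67511176]
0.0188 {'t': 0.1, 'joints': array([ 1.13490248e+00,  8.78801613e-02,  1.37207561e+00, -3.88405889e-05,
        1.68359554e+00, -1.03099482e-01]), 'joint_velocities': array([-0.00064367, -0.00108892, -0.00503327,  0.00037565,  0.00134207,
       -0.00116344]), 'effort': array([ 2.49408375e-03, -3.41249943e+01, -3.03302372e+01,  7.20488140e-02,
        3.03765445e-02, -6.88349678e-05]), 'tcp_pos': array([0.17948747, 0.51937419, 0.20443569]), 'ee_rot': array([ 1.65632432e-01,  9.86187070e-01, -9.49119744e-04, -2.42140673e-04]), 'contact_force': array([-0.35639311,  0.17610787,  0.17924429]), 'ft_torque': array([-0.06532993,  0.04493127,  0.01445736]), 'grip_force': 0.0, 'width': 0.0939365481176449}
```

View pics/scene0.png

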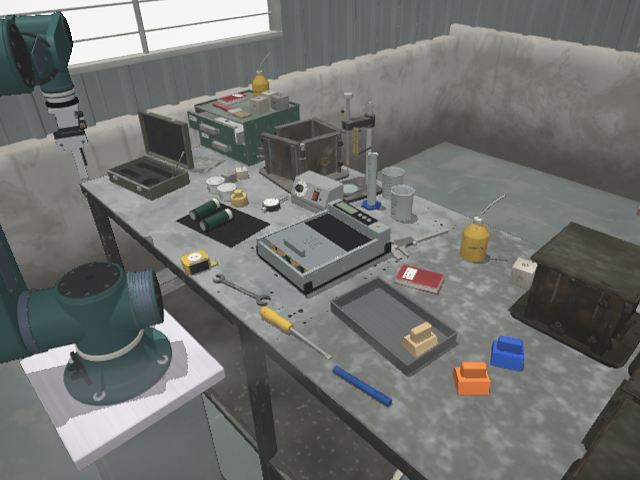

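View pics/side0.png

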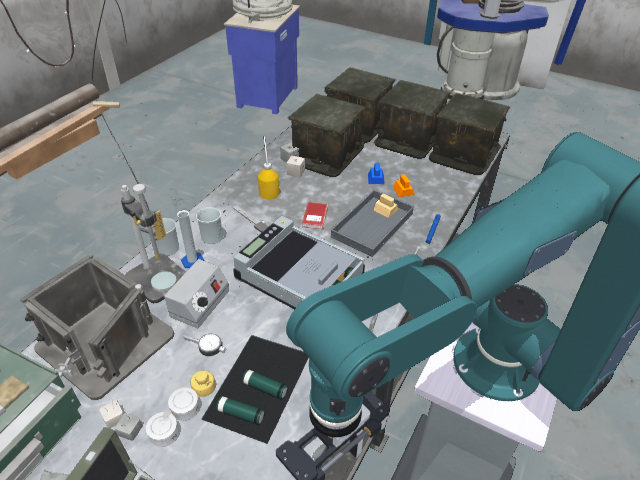

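Scene view: wooden chock at (420,340) in the tray. Its look-alikes are orange (472,378) and blue (507,352). Fresh cells are at (204,209) and (215,219); the logger cover is at (310,250). The task chock is the tan one inside the tray.

```bash
cat > m.py <<'E'
from h import *
def rect(P): 
    (x,y),(w,h),a=cv2.minAreaRect(P[:,:2].astype(np.float32)*1000); return np.round([x,y,w,h,a],1)
def comps(c,mask,P,minn=60):
    n,l,s,ce=cv2.connectedComponentsWithStats(mask.astype(np.uint8))
    for i in range(1,n):
        if s[i,4]>=minn: yield i,s[i],ce[i],P[(l==i)&(c['depth']>0)]
if __name__=='__main__':
  for n in('scene','side'):
    c=cam(n); P=cloud(c); hsv=cv2.cvtColor(c['pixels'],cv2.COLOR_RGB2HSV).astype(int); H,S,V=hsv[...,0],hsv[...,1],hsv[...,2]
    box=(P[...,0]>.2)&(P[...,0]<.85)&(P[...,1]>-.5)&(P[...,1]<.5)&(c['depth']>0)
    masks=dict(green=box&(H>60)&(H<95)&(S>90)&(V<140)&(P[...,2]<.06)&(P[...,2]>.005),
      wood=box&(H>8)&(H<25)&(S>60)&(V>120)&(P[...,2]<.07)&(P[...,2]>.005),
      mat=box&(V<45)&(P[...,2]<.012), red=box&((H<6)|(H>174))&(S>130)&(P[...,2]<.04),
      tray=box&(P[...,2]>.024)&(P[...,2]<.034)&(S<60)&(V<150),
      log=box&(P[...,2]>.05)&(P[...,2]<.068),rib=box&(P[...,2]>.073)&(P[...,2]<.083))
    for k,m in masks.items():
      for i,s,ce,Q in comps(c,m,P,150 if k in('mat','tray','log') else 40):
        print(n,k,np.round(ce),s[4],rect(Q),'z',np.round(np.percentile(Q[:,2],[2,50,98]),3))
    save(c,n+'_log.png',(230,190,410,310) if n=='scene' else (220,180,420,320),4)
    if n=='scene': save(c,'scene_chock.png',(320,260,540,410),3)
E
python3 m.py
```

```text
scene wood [238. 197.] 202 [571.7 406.8  51.2  65.8   6.3] z [0.006 0.027 0.047]
scene wood [472. 249.] 473 [ 828.1 -297.    30.5   64.8   13. ] z [0.006 0.037 0.069]
scene wood [279. 252.] 44 [458.7  47.7  91.6  15.1  73.5] z [0.017 0.036 0.058]
scene wood [192. 260.] 206 [290.2 193.9  56.5  68.4  89.5] z [0.007 0.029 0.032]
scene wood [275. 318.] 359 [ 306.  -132.8   25.8   95.5    7.1] z [0.012 0.023 0.028]
scene wood [420. 339.] 758 [ 494.5 -398.3   62.8  100.9   83.5] z [0.01  0.032 0.059]
scene red [402. 271.] 52 [ 646.2 -219.1   57.9   12.9   23.8] z [0.014 0.016 0.019]
scene red [427. 278.] 318 [ 667.6 -278.1   55.3   60.5   19.7] z [0.013 0.016 0.019]
scene tray [324. 267.] 411 [506.  -76.4 176.3 360.2  48.1] z [0.024 0.029 0.034]
scene tray [394. 319.] 1043 [ 482.7 -317.1  253.8  154.5   84.5] z [0.024 0.03  0.034]
scene log [288. 167.] 208 [780.8 400.8  62.5 180.8  27.8] z [0.05  0.06  0.068]
scene log [318. 195.] 301 [712.6 192.2  75.4 165.4  30.1] z [0.051 0.059 0.068]
scene log [320. 243.] 4456 [563.5 -11.3 221.8 285.7  85.5] z [0.051 0.06  0.067]
scene log [421. 329.] 
[... 1059 characters left out ...]
264.] 4516 [566.1 -10.5 224.4 286.2  84.7] z [0.053 0.062 0.067]
side log [215. 287.] 165 [704.1 176.7  19.6  86.8   1.9] z [0.051 0.06  0.068]
side log [187. 309.] 210 [724.2 272.5 103.9  46.5  36.9] z [0.05  0.059 0.068]
side log [129. 340.] 205 [781.4 417.5  16.8 109.6   3.5] z [0.05  0.059 0.068]
side rib [271. 178.] 53 [ 831.4 -284.7   57.3   27.2   79.9] z [0.073 0.078 0.083]
side rib [265. 247.] 154 [680.1 -17.  212.6  42.   84.1] z [0.073 0.079 0.083]
side rib [327. 272.] 110 [471.1  -1.8  83.1  15.   84. ] z [0.074 0.08  0.083]
side rib [199. 294.] 308 [714.8 222.4 162.5  77.1  70.6] z [0.073 0.078 0.083]
side rib [126. 335.] 117 [777.8 418.4  14.6 113.6   6.4] z [0.073 0.078 0.083]
```

View pics/scene_log.png

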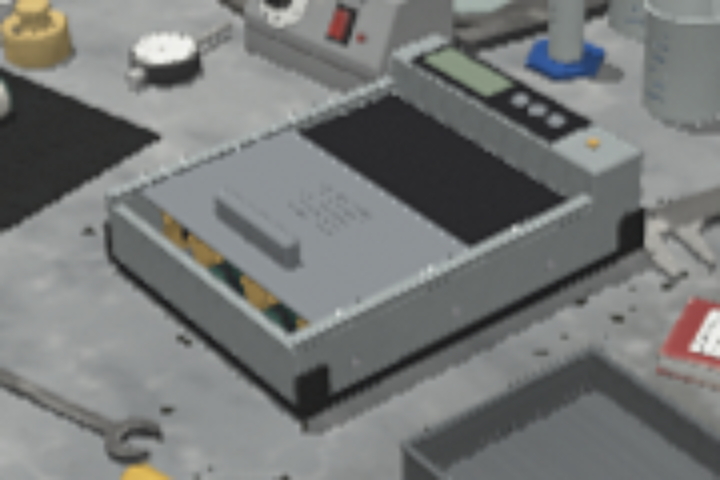

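View pics/scene_chock.png

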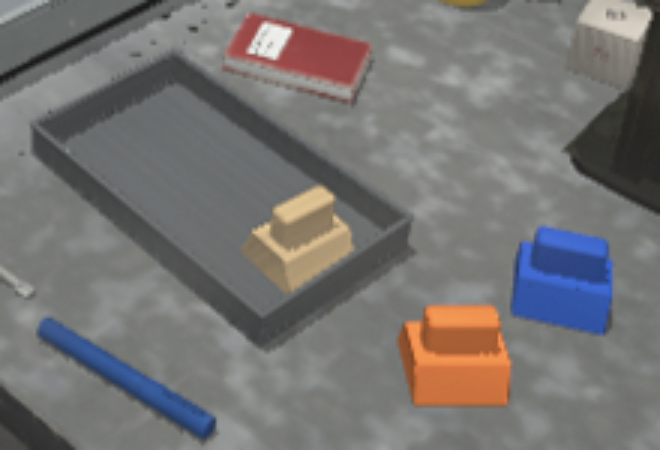

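Tan chock is confirmed at crop (300,240), with the ridge roughly along the tray's x; blue and orange are the decoys. The cover is already partly open, and green cells show under it in about two bays, with the grip rib at crop (258,228). Now flying above the rib.

Call:
apply_moves --commands '[[9.4, [2.9, -5.22, 0.45], [0, 0, -7.6]], [9.4, [2.9, -5.22, 0.45], [0, 0, -7.6]], [9.4, [2.9, -5.22, 0.45], [0, 0, -7.6]], [9.4, [2.9, -5.22, 0.45], [0, 0, -7.6]], [9.4, [2.9, -5.22, 0.45], [0, 0, -7.6]]]'

```text
t: 0.82
tcp_pos: [0.3251, 0.2571, 0.2281]
ee_rot: [0.479, 0.878, 0.0, 0.0]
contact_force: [0.3, 0.6, -0.5]
width: 0.0941
grip_force: 0.0
```

Call:
apply_moves --commands '[[9.4, [2.9, -5.22, 0.45], [0, 0, -7.6]], [9.4, [2.9, -5.22, 0.45], [0, 0, -7.6]], [9.4, [2.9, -5.22, 0.45], [0, 0, -7.6]], [9.4, [2.9, -5.22, 0.45], [0, 0, -7.6]], [9.4, [2.9, -5.22, 0.45], [0, 0, -7.6]]]'

```text
t: 1.45
tcp_pos: [0.4702, -0.004, 0.2506]
ee_rot: [0.739, 0.673, 0.0, 0.0]
contact_force: [-0.0, 0.6, 0.1]
width: 0.0939
grip_force: 0.0
```

```bash
cat > w.py <<'E'
from m import *
def state():
    s=read_state(); from scipy.spatial.transform import Rotation as Ro
    R=Ro.from_quat(s['ee_rot']).as_matrix(); a=np.degrees(np.arctan2(R[1,1],R[0,1])); 
    print('t',round(s['t'],2),'tcp',np.round(s['tcp_pos'],4),'closing deg',round(a,2),'zaxis',np.round(R[:,2],3),'w',round(s['width'],4),'F',np.round(s['contact_force'],1),'grip',round(s['grip_force'],1))
E
python3 - <<'E'
from w import *
state(); c=cam('wrist'); save(c,'w1.png'); P=cloud(c); print(-c['R'].T@c['t'])
m=(P[...,2]>.074)&(P[...,2]<.083)&(c['depth']>0)
for i,s,ce,Q in comps(c,m,P,100): print('rib',s,rect(Q))
m=(P[...,2]>.052)&(P[...,2]<.068)&(c['depth']>0)
for i,s,ce,Q in comps(c,m,P,300): print('log',s,rect(Q))
E
```

```text
t 1.45 tcp [ 0.4702 -0.004   0.2506] closing deg -5.34 zaxis [ 0.001  0.    -1.   ] w 0.0939 F [-0.   0.6  0.1] grip 0.0
[0.47794859 0.07520197 0.4295132 ]
rib [590   0  50  36 497] [730.4 141.4  21.9  48.6  57.3]
rib [ 507   94   52  218 1226] [663.5 -15.9 214.5  16.8  81.1]
rib [320 172  13  80 959] [471.3  -0.6  79.3  11.7  84.9]
log [ 561    0   79   44 1005] [732.3 141.3  30.6  79.3  65.7]
log [  275    96   260   211 44750] [545.1  -7.3 216.8 243.7  85. ]
```

Call:
apply_moves --commands '[[5, [0.11, 0.34, -5], [0, 0, 0.3]], [5, [0, 0, -5], [0, 0, 0]], [5, [0, 0, -5], [0, 0, 0]], [5, [0, 0, -3.5], [0, 0, 0]], [3, [0, 0, 0], [0, 0, 0]]]' --grip_force 15

```text
t: 2.12
tcp_pos: [0.4701, 0.0015, 0.0643]
ee_rot: [0.736, 0.677, -0.001, -0.001]
contact_force: [-0.9, 0.1, 0.5]
width: 0.0475
grip_force: 0.0
```

Call:
apply_moves --commands '[[0.8, [0, 0, 0], [0, 0, 0]], [0.8, [0, 0, 0], [0, 0, 0]], [0.8, [0, 0, 0], [0, 0, 0]], [0.8, [0, 0, 0], [0, 0, 0]], [0.8, [0, 0, 0], [0, 0, 0]]]'

```text
t: 2.75
tcp_pos: [0.471, 0.0012, 0.0657]
ee_rot: [0.736, 0.677, 0.0, 0.0]
contact_force: [1.1, 0.6, 1.1]
width: 0.0119
grip_force: 15.0
```

Call:
apply_moves --commands '[[0.8, [1.6, -0.14, 0], [0, 0, 0]], [0.8, [1.6, -0.14, 0], [0, 0, 0]], [0.8, [1.6, -0.14, 0], [0, 0, 0]], [0.8, [1.6, -0.14, 0], [0, 0, 0]], [0.8, [0.8, -0.07, 0], [0, 0, 0]]]'

```text
t: 3.38
tcp_pos: [0.5444, -0.0049, 0.0657]
ee_rot: [0.736, 0.677, 0.0, 0.0]
contact_force: [-1.9, 2.1, 4.2]
width: 0.0115
grip_force: 15.0
```

Call:
apply_moves --commands '[[0.8, [0.4, -0.035, 0], [0, 0, 0]], [0.8, [0.4, -0.035, 0], [0, 0, 0]], [0.8, [0.3, -0.026, 0], [0, 0, 0]], [0.8, [0.2, -0.0175, 0], [0, 0, 0]], [0.8, [0, 0, 0], [0, 0, 0]]]'

```text
t: 4.0
tcp_pos: [0.5562, -0.0059, 0.0657]
ee_rot: [0.736, 0.677, 0.001, 0.0]
contact_force: [-1.3, 2.3, 4.9]
width: 0.0119
grip_force: 15.0
```

Call:
apply_moves --commands '[[0.8, [0.3, -0.026, 0], [0, 0, 0]], [0.8, [0.3, -0.026, 0], [0, 0, 0]], [0.8, [0.3, -0.026, 0], [0, 0, 0]], [0.8, [0.3, -0.026, 0], [0, 0, 0]], [0.8, [0, 0, 0], [0, 0, 0]]]'

```text
t: 4.62
tcp_pos: [0.5682, -0.0069, 0.0657]
ee_rot: [0.736, 0.677, 0.001, 0.0]
contact_force: [-0.0, 2.9, 4.3]
width: 0.0116
grip_force: 15.0
```

Call:
apply_moves --commands '[[0.8, [0.2, -0.0175, 0], [0, 0, 0]], [0.8, [0.2, -0.0175, 0], [0, 0, 0]], [0.8, [0.2, -0.0175, 0], [0, 0, 0]], [0.8, [0.2, -0.0175, 0], [0, 0, 0]], [0.8, [0, 0, 0], [0, 0, 0]]]'

```text
t: 5.25
tcp_pos: [0.5686, -0.007, 0.0655]
ee_rot: [0.736, 0.677, -0.006, -0.006]
contact_force: [-18.1, 5.1, 16.3]
width: 0.0119
grip_force: 15.0
```

```bash
python3 - <<'E'
from w import *
state(); c=cam('scene'); save(c,'s2.png',(200,130,460,300),3)
E
```

```text
t 5.25 tcp [ 0.5686 -0.007   0.0655] closing deg -4.74 zaxis [-0.017  0.002 -1.   ] w 0.0119 F [-18.1   5.1  16.3] grip 15.0
```

View pics/s2.png

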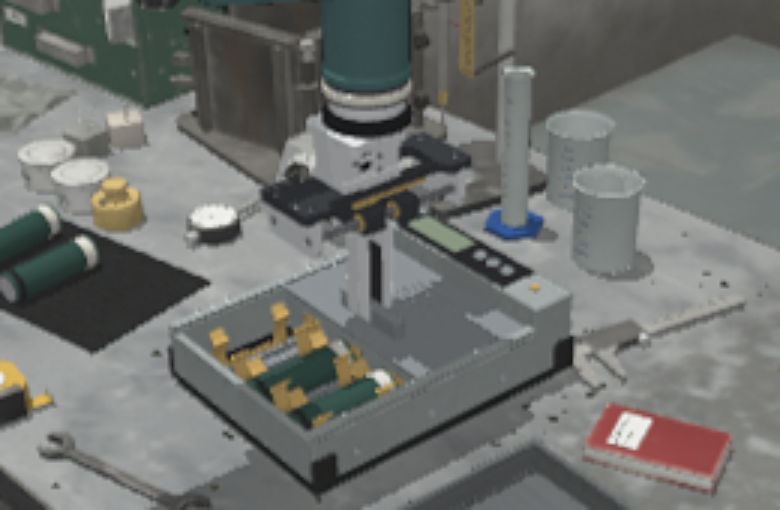

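The cover is at its stop. Spent cells sit in bays 2 and 3 (crop (300,370) and (345,400)); bay 1 is empty.

Call:
apply_moves --commands '[[5, [-0.5, 0.04, 0], [0, 0, 0]], [5, [0, 0, 0], [0, 0, 0]], [5, [0, 0, 0], [0, 0, 0]], [5, [0, 0, 5], [0, 0, 0]], [5, [0, 0, 5], [0, 0, 0]]]'

```text
t: 5.92
tcp_pos: [0.5705, -0.0079, 0.1654]
ee_rot: [0.736, 0.677, -0.001, -0.001]
contact_force: [-0.3, 0.0, 0.4]
width: 0.0497
grip_force: 0.0
```

Call:
apply_moves --commands '[[5, [-1.5, -0.4, 4.2], [0, 0, 10]], [5, [-1.5, -0.4, 4.2], [0, 0, 10]], [5, [-1, -0.4, 0], [0, 0, 10]], [5, [-1, -0.4, 0], [0, 0, 10]], [5, [-1, -0.4, 0], [0, 0, 10]]]'

```text
t: 6.55
tcp_pos: [0.5109, -0.0281, 0.2494]
ee_rot: [0.378, 0.926, -0.0, 0.0]
contact_force: [-0.4, 0.1, -0.0]
width: 0.0501
grip_force: 0.0
```

Call:
apply_moves --commands '[[5, [-0.5, -0.2, 0], [0, 0, 10]], [5, [-0.5, -0.2, 0], [0, 0, 10]], [5, [-0.5, 0, 0], [0, 0, 10]], [5, [0, 0, 0], [0, 0, 10]], [5, [0, 0, 0], [0, 0, 0]]]'

```text
t: 7.18
tcp_pos: [0.4961, -0.0319, 0.2493]
ee_rot: [0.043, 0.999, -0.0, 0.0]
contact_force: [-0.1, 0.6, 1.2]
width: 0.0498
grip_force: 0.0
```

```bash
python3 - <<'E'
from w import *
state(); c=cam('wrist'); save(c,'w2.png'); P=cloud(c); print(-c['R'].T@c['t'])
hsv=cv2.cvtColor(c['pixels'],cv2.COLOR_RGB2HSV).astype(int); H,S,V=hsv[...,0],hsv[...,1],hsv[...,2]
m=(H>60)&(H<95)&(S>90)&(V<140)&(P[...,2]<.06)&(c['depth']>0)
for i,s,ce,Q in comps(c,m,P,200): print('green',s,rect(Q),Q[:,2].max())
m=(P[...,2]>.052)&(P[...,2]<.068)&(c['depth']>0)
for i,s,ce,Q in comps(c,m,P,300): print('log',s,rect(Q))
E
```

```text
t 7.17 tcp [ 0.4961 -0.0319  0.2493] closing deg 85.09 zaxis [ 0. -0. -1.] w 0.0498 F [-0.1  0.6  1.2] grip 0.0
[ 0.41868095 -0.02368408  0.42813657]
green [ 282  158   27   72 1427] [478.4 -61.8  27.5  74.4  84.4] 0.054430789269797025
green [338 159  14  66 610] [480.5  -9.6  13.5  68.1  85.9] 0.05405851726815726
green [353 159  12  70 538] [484.    5.2  11.7  72.4  84.5] 0.053601056246769016
log [  242   135   224   221 18064] [544.3  -7.8 216.4 241.5  85.3]
log [287 149  15  96 604] [481.8 -62.7  13.5 100.1  84.9]
log [344 149  15  96 652] [487.   -3.6  14.1 100.1  85.6]
```

View pics/w2.png

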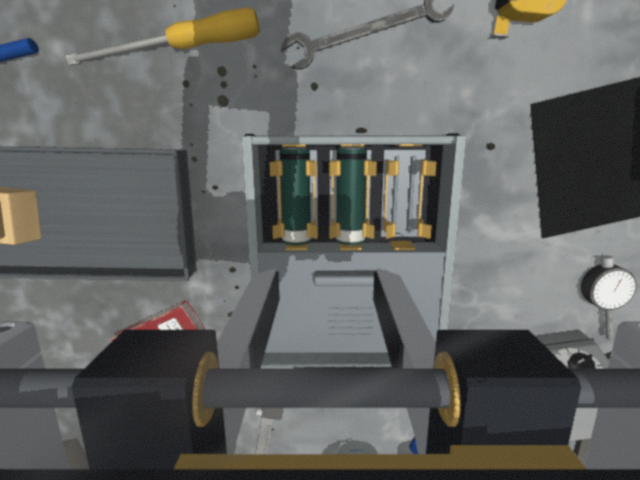

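Wrist view: the spent cells lie at pixels (295,195) and (352,195) in bays 3 and 2; bay 1 (403,195) is empty. Tray and chock are at the left, (90,210) and (20,215). Grasping spent3.

Call:
apply_moves --commands '[[4.8, [-1.43, -3.08, -2.5], [0, 0, 0]], [4.8, [0, 0, -6], [0, 0, 0]], [4.8, [0, 0, -6], [0, 0, 0]], [4.8, [0, 0, -5], [0, 0, 0]], [4.8, [0, 0, -3], [0, 0, 0]]]' --grip_force 45

```text
t: 7.85
tcp_pos: [0.4797, -0.0621, 0.0213]
ee_rot: [0.043, 0.999, 0.0, -0.002]
contact_force: [0.7, -0.5, 0.6]
width: 0.0482
grip_force: 0.0
```

Call:
apply_moves --commands '[[4.8, [0, 0, 0], [0, 0, 0]], [2.8, [0, 0, 0], [0, 0, 0]], [2.8, [0, 0, 0], [0, 0, 0]], [2.8, [0, 0, 0], [0, 0, 0]], [2.8, [0, 0, 0], [0, 0, 0]]]'

```text
t: 8.48
tcp_pos: [0.4832, -0.064, 0.0268]
ee_rot: [0.042, 0.999, -0.002, 0.002]
contact_force: [-0.4, -5.3, 5.2]
width: 0.0311
grip_force: 45.0
```

Call:
apply_moves --commands '[[2.8, [0, 0, 0.5], [0, 0, 0]], [2.8, [0, 0, 0.5], [0, 0, 0]], [2.8, [0, 0, 0.8], [0, 0, 0]], [2.8, [0, 0, 1.5], [0, 0, 0]], [2.8, [0, 0, 3], [0, 0, 0]]]'

```text
t: 9.1
tcp_pos: [0.4796, -0.0606, 0.0863]
ee_rot: [0.042, 0.999, 0.002, -0.003]
contact_force: [0.2, -0.0, -1.3]
width: 0.0314
grip_force: 45.0
```

Call:
apply_moves --commands '[[2.8, [0, 0, 4], [0, 0, 0]], [2.8, [0, -3, 3], [0, 0, 0]], [2.8, [0, -5, 0], [0, 0, 0]], [2.8, [0, -3, 0], [0, 0, 0]], [2.8, [0, 0, 0], [0, 0, 0]]]'

```text
t: 9.72
tcp_pos: [0.4811, -0.1726, 0.1572]
ee_rot: [0.043, 0.999, 0.001, -0.001]
contact_force: [0.2, 0.3, -1.1]
width: 0.0312
grip_force: 45.0
```

```bash
python3 - <<'E'
from w import *
state(); 
for n in('wrist','side','scene'):
    c=cam(n); save(c,n+'3.png'); P=cloud(c); hsv=cv2.cvtColor(c['pixels'],cv2.COLOR_RGB2HSV).astype(int); H,S,V=hsv[...,0],hsv[...,1],hsv[...,2]
    m=(P[...,2]>.0255)&(P[...,2]<.035)&(c['depth']>0)&(S<70)&(V<160)&(P[...,1]<-.15)&(P[...,1]>-.5)&(P[...,0]>.35)&(P[...,0]<.6)
    for i,s,ce,Q in comps(c,m,P,150): print(n,'tray',s,rect(Q))
    m=(H>8)&(H<25)&(S>60)&(V>110)&(P[...,2]<.07)&(P[...,1]<-.2)&(P[...,0]<.65)&(c['depth']>0)
    for lo,hi in((.049,.065),(.005,.065)):
      for i,s,ce,Q in comps(c,m&(P[...,2]>lo)&(P[...,2]<hi),P,100): print(n,'chock',lo,s,rect(Q))
    m=(H>60)&(H<95)&(S>90)&(V<140)&(P[...,2]<.3)&(P[...,2]>.03)&(P[...,1]<.1)&(c['depth']>0)
    for i,s,ce,Q in comps(c,m,P,100): print(n,'green',s,rect(Q),Q[:,2].max())
E
```

```text
t 9.72 tcp [ 0.4811 -0.1726  0.1572] closing deg 85.09 zaxis [-0.001  0.003 -1.   ] w 0.0312 F [ 0.2  0.3 -1.1] grip 45.0
wrist tray [   0  152  305  170 5576] [ 484.  -316.4  251.1  150.9   83.9]
wrist chock 0.049 [  30  224   33   56 1458] [ 477.7 -399.6   18.4   45.5   78.9]
wrist chock 0.005 [  30  203   85   78 5469] [ 483.8 -404.3   66.    76.1   84.2]
wrist green [ 502  172   52   90 2457] [483.9  -4.7  29.7  73.3  84.5] 0.054742402154112746
wrist green [293 191  32  16 287] [ 431.3 -174.7   14.1    4.5   83.2] 0.1842730821740158
wrist green [330 192  29  15 210] [ 432.8 -158.8   12.8    4.6   89.2] 0.183823714116971
wrist green [ 294  218   64  109 3769] [ 467.5 -169.8   29.9   55.3   86.5] 0.18466342952458278
side tray [331 214  53  37 174] [ 492.4 -238.1   97.4  151.7   83.2]
side chock 0.005 [393 174  21  23 298] [ 480.8 -542.5   58.6  108.4   34.8]
side chock 0.005 [374 194  24  24 374] [ 488.5 -403.5   62.    90.6   66.2]
side green [356 204  13  15 124] [ 460.2 -162.1   22.8   40.5   76.6] 0.1895528942744813
side green [311 270  26  17 217] [483.6   1.7  24.3  72.4  84.3] 0.05922950509473902
side green [ 503  310   48   52 1189] [-30.7  30.7 152.4  37.8  59.9] 0.2257484129268748
side green [488 361  41  26 417] [-41.8  49.8  96.7  42.7  43.1] 0.0725028423952904
scene tray [330 277 128  91 936] [ 482.9 -318.2  253.8  154.    84.2]
scene chock 0.049 [410 322  22  15 180] [ 476.6 -402.9   19.2   49.3   79.5]
scene chock 0.049 [461 362  26  10 206] [ 470.1 -532.1   20.9   46.9   46.6]
scene chock 0.005 [401 322  37  36 766] [ 4.957e+02 -4.016e+02  1.068e+02  5.810e+01  3.000e-01]
scene chock 0.005 [ 452  362   38   33 1012] [ 468.6 -533.9   50.7   61.2   45.8]
```

View pics/wrist3.png

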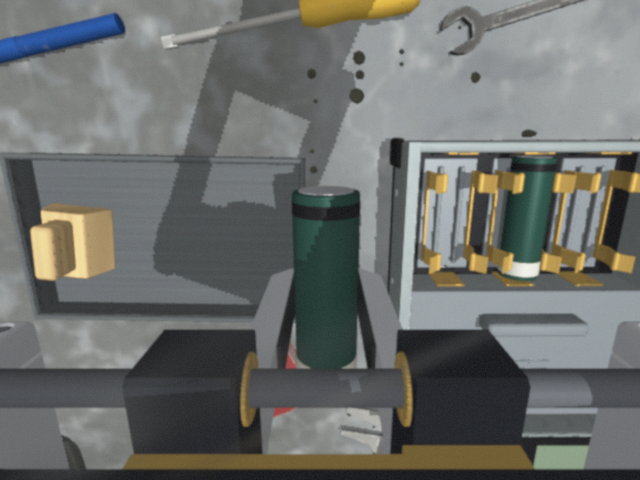

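The cell is held at its middle, (325,270). The tray is at (150,235) and the chock at (70,240). Lowering it into the tray.

Call:
apply_moves --commands '[[2.8, [0.6, -3.3, 0], [0, 0, -1]], [2.8, [0.5, -3.2, -2], [0, 0, 0]], [2.8, [0, 0, -5], [0, 0, 0]], [2.8, [0, 0, -4.5], [0, 0, 0]], [2.8, [0, 0, -2.3], [0, 0, 0]]]'

```text
t: 10.5
tcp_pos: [0.4909, -0.2344, 0.0163]
ee_rot: [0.05, 0.999, 0.002, -0.002]
contact_force: [-0.2, 0.2, -1.6]
width: 0.0311
grip_force: 45.0
```

Call:
apply_moves --commands '[[2.8, [0, 0, -0.6], [0, 0, 0]], [2.8, [0, 0, -0.4], [0, 0, 0]], [2.8, [0, 0, 0], [0, 0, 0]], [2.8, [0, 0, 0], [0, 0, 0]], [2.8, [0, 0, 0], [0, 0, 0]]]' --grip_force 10

```text
t: 11.12
tcp_pos: [0.493, -0.2377, 0.0104]
ee_rot: [0.05, 0.999, -0.0, 0.001]
contact_force: [0.5, 0.2, -0.8]
width: 0.0315
grip_force: 10.0
```

Call:
apply_moves --commands '[[2.8, [0, 0, -0.1], [0, 0, 0]], [3.4, [0, 0, 0], [0, 0, 0]], [3.8, [0, 0, 0], [0, 0, 0]], [4.4, [0, 0, 0], [0, 0, 0]], [4.4, [0, 0, 0], [0, 0, 0]]]'

```text
t: 11.75
tcp_pos: [0.4924, -0.2373, 0.0084]
ee_rot: [0.05, 0.999, 0.0, -0.0]
contact_force: [-0.8, -0.4, 0.0]
width: 0.044
grip_force: 0.0
```

Call:
apply_moves --commands '[[4.4, [0, 0, 2], [0, 0, 0]], [4.4, [0, 0, 5], [0, 0, 0]], [4.4, [0, 0, 6], [0, 0, 0]], [4.8, [0, 3.5, 3], [0, 0, 1]], [4.8, [0, 6, 0], [0, 0, 0]]]'

```text
t: 12.38
tcp_pos: [0.4945, -0.1434, 0.1725]
ee_rot: [0.043, 0.999, -0.001, 0.004]
contact_force: [0.6, 1.1, -0.5]
width: 0.0483
grip_force: 0.0
```

```bash
cat > look.py <<'E'
from w import *
import sys
def look(names,f=None):
  state()
  for n in names:
    c=cam(n)
    if f: save(c,n+f+'.png')
    P=cloud(c); hsv=cv2.cvtColor(c['pixels'],cv2.COLOR_RGB2HSV).astype(int); H,S,V=hsv[...,0],hsv[...,1],hsv[...,2]; ok=c['depth']>0
    wk=ok&(P[...,0]>.3)&(P[...,0]<.65)
    m=(H>60)&(H<95)&(S>90)&(V<140)&(P[...,2]<.3)&(P[...,2]>.012)&wk
    for i,s,ce,Q in comps(c,m,P,80): print(n,'green',s[:4],s[4],rect(Q),round(Q[:,2].max(),3))
    m=(H>8)&(H<25)&(S>60)&(V>110)&(P[...,2]>.049)&(P[...,2]<.065)&(P[...,1]<-.18)&(P[...,1]>-.48)&wk
    for i,s,ce,Q in comps(c,m,P,80): print(n,'ridge',s[:4],rect(Q))
if __name__=='__main__': look(sys.argv[2:],sys.argv[1])
E
python3 look.py 4 wrist scene
```

```text
t 12.38 tcp [ 0.4945 -0.1434  0.1725] closing deg 85.04 zaxis [ 0.007 -0.003 -1.   ] w 0.0483 F [ 0.6  1.1 -0.5] grip 0.0
wrist green [463 155  47  88] 2271 [483.6  -0.7  74.7  43.8   3.3] 0.054
wrist green [206 181  39  82] 2292 [ 489.1 -234.1   28.4   74.2   84.3] 0.037
wrist ridge [  7 206  33  54] [ 477.8 -399.1   19.4   45.5   80.1]
scene ridge [411 322  21  15] [ 476.5 -402.5   20.6   48.    78.5]
```

Call:
apply_moves --commands '[[4.8, [-0.3, 6, 0], [0, 0, 0]], [4.8, [-0.2, 6, 0], [0, 0, 0]], [4.8, [0, 1.9, -4], [0, 0, 0]], [4.8, [0, 0, -5.5], [0, 0, 0]], [4.8, [0, 0, -3], [0, 0, 0]]]' --grip_force 45

```text
t: 13.1
tcp_pos: [0.4855, -0.0031, 0.0401]
ee_rot: [0.041, 0.999, -0.0, -0.002]
contact_force: [0.8, -0.2, 0.1]
width: 0.0482
grip_force: 0.0
```

Call:
apply_moves --commands '[[4.8, [0, 0, -2], [0, 0, 0]], [4.8, [0, 0, 0], [0, 0, 0]], [2.8, [0, 0, 0], [0, 0, 0]], [2.8, [0, 0, 0], [0, 0, 0]], [2.8, [0, 0, 0], [0, 0, 0]]]'

```text
t: 13.72
tcp_pos: [0.4886, -0.0043, 0.025]
ee_rot: [0.042, 0.999, -0.001, 0.001]
contact_force: [-0.1, -2.9, 2.9]
width: 0.031
grip_force: 45.0
```

Call:
apply_moves --commands '[[2.8, [0, 0, 0.5], [0, 0, 0]], [2.8, [0, 0, 0.5], [0, 0, 0]], [2.8, [0, 0, 1], [0, 0, 0]], [2.8, [0, 0, 4], [0, 0, 0]], [2.8, [0, 0, 5], [0, 0, 0]]]'

```text
t: 14.35
tcp_pos: [0.4867, -0.0023, 0.1354]
ee_rot: [0.041, 0.999, 0.001, -0.001]
contact_force: [0.6, -0.3, -1.4]
width: 0.0313
grip_force: 45.0
```

Call:
apply_moves --commands '[[2.8, [0, -5, 2], [0, 0, -1]], [2.8, [0, -6, 0], [0, 0, 0]], [2.8, [0, -6, 0], [0, 0, 0]], [2.8, [0, -6, 0], [0, 0, 0]], [2.8, [0, -4, 0], [0, 0, 0]]]'

```text
t: 14.98
tcp_pos: [0.4877, -0.2752, 0.1557]
ee_rot: [0.051, 0.999, 0.0, 0.001]
contact_force: [-0.6, 0.2, -1.5]
width: 0.0311
grip_force: 45.0
```

Call:
apply_moves --commands '[[2.8, [0, -1.3, -2], [0, 0, 0]], [2.8, [0, 0, -6], [0, 0, 0]], [2.8, [0, 0, -4], [0, 0, 0]], [2.8, [0, 0, -1.2], [0, 0, 0]], [2.8, [0, 0, 0], [0, 0, 0]]]'

```text
t: 15.6
tcp_pos: [0.4876, -0.2852, 0.0215]
ee_rot: [0.05, 0.999, 0.001, -0.0]
contact_force: [0.8, 0.2, -1.1]
width: 0.031
grip_force: 45.0
```

```bash
python3 look.py 5 wrist scene
```

```text
t 15.6 tcp [ 0.4876 -0.2852  0.0215] closing deg 84.29 zaxis [-0.     0.001 -1.   ] w 0.031 F [ 0.8  0.2 -1.1] grip 45.0
wrist green [391 188  33  14] 200 [ 442.9 -240.9   12.5    4.2   81.5] 0.036
wrist green [434 190  20  12] 167 [ 444.5 -223.9   11.5    4.3   83.5] 0.036
wrist green [293 192  31  14] 273 [ 437.9 -286.9   13.5    4.5   82.1] 0.05
wrist green [335 192  24  14] 209 [ 439.4 -269.6   10.8    4.2   84.9] 0.048
wrist green [387 211  65 118] 4469 [ 482.9 -236.7   29.2   62.2   84.6] 0.038
wrist green [294 218  64 105] 3908 [ 471.8 -282.    29.4   50.3   85.7] 0.051
wrist ridge [ 37 265  58 100] [ 477.7 -399.6   18.5   45.8   78.9]
scene ridge [411 322  21  15] [ 476.3 -403.5   20.8   46.9   82.7]
```

Call:
apply_moves --commands '[[2.8, [0, 0, -1.2], [0, 0, 0]], [2.8, [0, 0.6, 0], [0, 0, 0]], [2.8, [0.1, 0.6, 0], [0, 0, 0]], [2.8, [0.1, 0.6, 0], [0, 0, 0]], [2.8, [0.1, 0.5, 0], [0, 0, 0]]]'

```text
t: 16.32
tcp_pos: [0.4907, -0.2628, 0.0097]
ee_rot: [0.05, 0.999, -0.0, 0.0]
contact_force: [0.5, 0.4, -1.0]
width: 0.031
grip_force: 45.2
```

Call:
apply_moves --commands '[[2.8, [0, 0.2, 0], [0, 0, 0]], [2.8, [0, 0.1, 0], [0, 0, 0]], [2.8, [0, 0.1, 0], [0, 0, 0]], [2.8, [0, 0, 0], [0, 0, 0]], [2.8, [0, 0, 0], [0, 0, 0]]]'

```text
t: 16.95
tcp_pos: [0.4905, -0.2595, 0.0095]
ee_rot: [0.05, 0.999, 0.0, -0.0]
contact_force: [-0.1, 0.1, -1.5]
width: 0.0313
grip_force: 45.0
```

```bash
python3 look.py 6 wrist
```

```text
t 16.95 tcp [ 0.4905 -0.2595  0.0095] closing deg 84.22 zaxis [-0.  0. -1.] w 0.0313 F [-0.1  0.1 -1.5] grip 45.0
wrist green [390 191  35  16] 235 [ 445.2 -217.6   12.7    4.3   80.9] 0.036
wrist green [293 192  32  15] 275 [ 440.6 -260.8   14.     4.4   82.6] 0.037
wrist green [335 193  24  13] 194 [ 442.4 -243.8   10.7    4.3   84.5] 0.036
wrist green [436 192  22  15] 207 [ 446.8 -200.4   12.     4.3   86.3] 0.036
wrist green [386 216  70 113] 4857 [ 481.4 -213.    29.9   54.6   83.7] 0.037
wrist green [294 218  65 108] 3887 [ 474.3 -255.9   29.9   50.7   87.4] 0.038
wrist ridge [  0 280  12  41] [ 467.  -388.9    3.1   18.3   80.7]
```

View pics/wrist6.png

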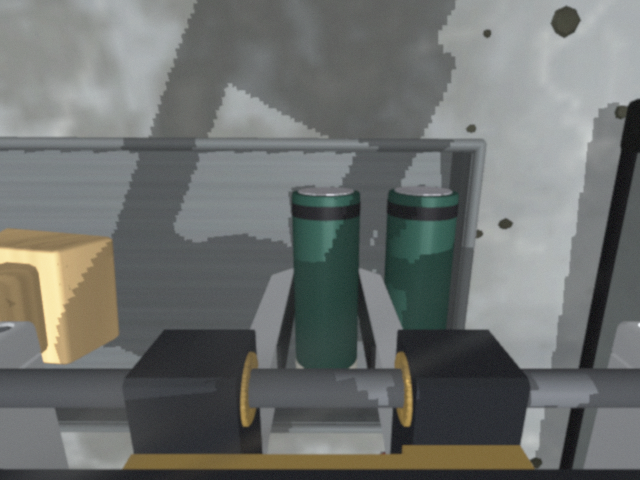

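Cell 1 is nearly at the +y wall, (422,260), and cell 2 is held at (326,270). Backing off a little and releasing.

Call:
apply_moves --commands '[[2.8, [-0.1, -0.8, 0], [0, 0, 0]], [2.8, [0, 0, -0.15], [0, 0, 0]], [3.4, [0, 0, 0], [0, 0, 0]], [3.9, [0, 0, 0], [0, 0, 0]], [4.4, [0, 0, 0], [0, 0, 0]]]'

```text
t: 17.62
tcp_pos: [0.4896, -0.2673, 0.0081]
ee_rot: [0.05, 0.999, 0.0, 0.0]
contact_force: [0.5, -0.6, -0.3]
width: 0.0435
grip_force: 0.0
```

Call:
apply_moves --commands '[[4.4, [0, 0, 0], [0, 0, 0]], [4.4, [0, 0, 3], [0, 0, 0]], [4.4, [0, 0, 6], [0, 0, 0]], [4.4, [0, -2, 5], [0, 0, 0]], [4.4, [0, 0, 0], [0, 0, 0]]]'

```text
t: 18.25
tcp_pos: [0.492, -0.2901, 0.1541]
ee_rot: [0.051, 0.999, -0.003, 0.005]
contact_force: [-0.0, 0.4, -0.3]
width: 0.0438
grip_force: 0.0
```

```bash
python3 look.py 7 wrist
```

```text
t 18.25 tcp [ 0.492  -0.2901  0.1541] closing deg 84.17 zaxis [ 0.009 -0.007 -1.   ] w 0.0438 F [-0.   0.4 -0.3] grip 0.0
wrist green [335 159  35   7] 129 [ 441.5 -262.5   28.     4.1   83.2] 0.037
wrist green [394 171  41  87] 2455 [ 490.8 -213.1   31.9   73.3   85.1] 0.037
wrist green [335 172  35  86] 1993 [ 485.5 -266.5   28.6   73.    84.5] 0.037
wrist ridge [173 200  25  57] [ 478.1 -400.    17.5   46.3   79.4]
```

Call:
apply_moves --commands '[[4.4, [-0.4, -4, 0], [0, 0, -2]], [4.4, [-0.4, -4, 0], [0, 0, -2.5]], [4.4, [-0.4, -3.25, -1], [0, 0, 0]], [4.4, [0, 0, -5], [0, 0, 0]], [4.4, [0, 0, -3], [0, 0, 0]]]' --grip_force 25

```text
t: 18.92
tcp_pos: [0.4753, -0.3979, 0.0525]
ee_rot: [0.09, 0.996, 0.003, -0.003]
contact_force: [-0.3, -0.9, -0.7]
width: 0.0441
grip_force: 0.0
```

Call:
apply_moves --commands '[[4.4, [0, 0, -2], [0, 0, 0]], [3, [0, 0, 0], [0, 0, 0]], [1.4, [0, 0, 0], [0, 0, 0]], [1.4, [0, 0, 0], [0, 0, 0]], [1.4, [0, 0, 0], [0, 0, 0]]]'

```text
t: 19.55
tcp_pos: [0.4785, -0.4007, 0.0401]
ee_rot: [0.089, 0.996, -0.001, 0.002]
contact_force: [0.5, -0.9, 2.9]
width: 0.0178
grip_force: 25.0
```

```bash
python3 look.py 8 wrist scene
```

```text
t 19.55 tcp [ 0.4785 -0.4007  0.0401] closing deg 79.74 zaxis [ 0.003 -0.003 -1.   ] w 0.0178 F [ 0.5 -0.9  2.9] grip 25.0
wrist green [582 160  19  11] 127 [ 441.3 -256.9   13.5    4.2   84.7] 0.037
wrist green [532 162  40  10] 270 [ 439.9 -273.3   10.7    4.3   85.8] 0.035
wrist green [611 172  29 134] 2264 [ 489.8 -228.4    6.2   74.3   87.2] 0.032
wrist green [523 181  75 135] 6755 [ 485.7 -269.1   28.7   74.3   84.7] 0.037
wrist green [527 330  50  12] 122 [ 537.7 -276.    22.3    3.    82.5] 0.037
wrist ridge [307 248  38  90] [ 477.8 -399.3   18.    45.7   79.5]
scene ridge [410 324  12  13] [ 468.6 -399.8   16.7   31.2   83.6]
```

View pics/wrist8.png

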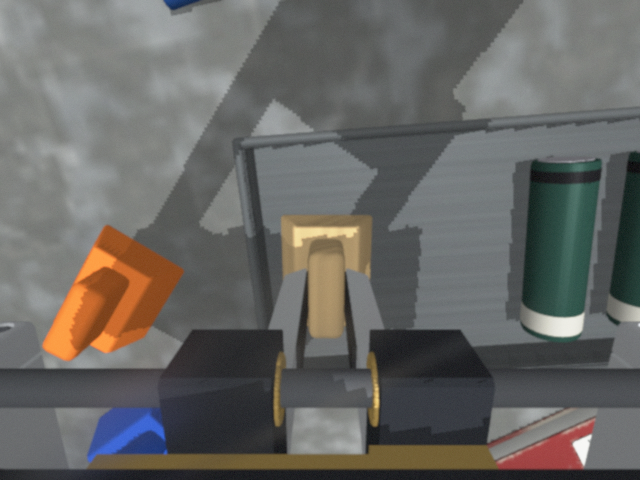

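Call:
apply_moves --commands '[[1.4, [0.1, 1, 0.2], [0, 0, 4.3]], [1.4, [0.25, 2.5, 0], [0, 0, 0]], [1.4, [0.25, 2.5, 0], [0, 0, 0]], [1.4, [0.15, 1.5, 0], [0, 0, 0]], [1.4, [0.1, 1, -0.2], [0, 0, 0]]]'

```text
t: 20.27
tcp_pos: [0.487, -0.3158, 0.0402]
ee_rot: [0.052, 0.999, -0.003, 0.001]
contact_force: [0.5, 0.0, 1.9]
width: 0.0178
grip_force: 25.0
```

Call:
apply_moves --commands '[[1.4, [0.05, 0.5, -0.05], [0, 0, 0]], [1.4, [0.05, 0.5, 0], [0, 0, 0]], [1.4, [0.05, 0.5, 0], [0, 0, 0]], [1.4, [0.05, 0.5, 0], [0, 0, 0]], [1.4, [0.05, 0.5, 0], [0, 0, 0]]]'

```text
t: 20.9
tcp_pos: [0.4899, -0.292, 0.0401]
ee_rot: [0.052, 0.999, -0.003, 0.002]
contact_force: [-1.5, -4.5, 6.3]
width: 0.0174
grip_force: 25.0
```

```bash
python3 look.py 9 wrist
```

```text
t 20.9 tcp [ 0.4899 -0.292   0.0401] closing deg 84.01 zaxis [ 0.004 -0.006 -1.   ] w 0.0174 F [-1.5 -4.5  6.3] grip 25.0
wrist green [439 177  33  12] 219 [ 445.2 -218.4   12.1    4.2   80.4] 0.036
wrist green [370 179  58  12] 345 [ 442.6 -247.1   29.7    4.4   83.7] 0.037
wrist green [482 179  18  11] 137 [ 446.8 -201.2   11.7    4.3   86.1] 0.037
wrist green [429 197  69 134] 6187 [ 489.4 -229.8   61.8   74.4   84.3] 0.143
wrist green [368 199  58 105] 3647 [ 479.6 -250.8   29.5   57.8   84.1] 0.038
wrist ridge [307 248  38  90] [ 489.1 -290.5   18.    45.9   84.2]
```

View pics/wrist9.png

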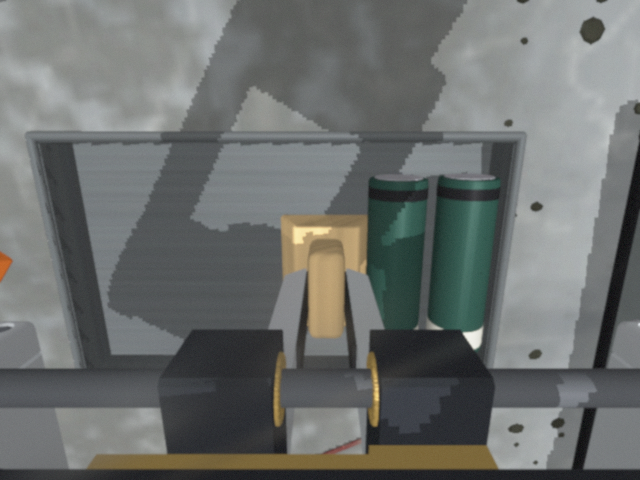

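Chock (325,290) is against cell 2 (398,250), with a few mm of gap left to cell 1. Pushing on gently.

Call:
apply_moves --commands '[[1.4, [0.03, 0.25, 0], [0, 0, 0]], [1.4, [0.02, 0.25, 0], [0, 0, 0]], [1.4, [0.02, 0.15, 0], [0, 0, 0]], [1.4, [0, 0, 0], [0, 0, 0]]]'

```text
t: 21.45
tcp_pos: [0.4907, -0.2854, 0.0401]
ee_rot: [0.052, 0.999, -0.003, 0.002]
contact_force: [0.3, -4.0, 5.7]
width: 0.0175
grip_force: 25.0
```

Call:
apply_moves --commands '[[1.4, [0.01, 0.1, 0], [0, 0, 0]], [1.4, [0, 0, 0], [0, 0, 0]]]'

```text
t: 21.7
tcp_pos: [0.4908, -0.2849, 0.0402]
ee_rot: [0.052, 0.999, -0.003, 0.002]
contact_force: [-0.1, -5.3, 5.9]
width: 0.0177
grip_force: 25.0
```

Call:
apply_moves --commands '[[1.4, [0.01, 0.12, 0], [0, 0, 0]], [1.4, [0, 0, 0], [0, 0, 0]]]'

```text
t: 21.95
tcp_pos: [0.4908, -0.2847, 0.0402]
ee_rot: [0.052, 0.999, -0.004, 0.002]
contact_force: [-0.8, -6.8, 4.8]
width: 0.018
grip_force: 25.0
```

Call:
apply_moves --commands '[[1.4, [0.01, 0.12, 0], [0, 0, 0]], [1.4, [0, 0, 0], [0, 0, 0]]]'

```text
t: 22.2
tcp_pos: [0.4908, -0.2845, 0.0403]
ee_rot: [0.052, 0.999, -0.005, 0.002]
contact_force: [-2.0, -9.1, 4.9]
width: 0.0182
grip_force: 25.0
```

```bash
python3 look.py 10 wrist
```

```text
t 22.2 tcp [ 0.4908 -0.2845  0.0403] closing deg 84.01 zaxis [ 0.004 -0.011 -1.   ] w 0.0182 F [-2.  -9.1  4.9] grip 25.0
wrist green [370 177  91  13] 589 [ 443.8 -232.4   44.4    4.9   84.8] 0.037
wrist green [469 179  19  10] 133 [ 446.8 -200.3   12.3    4.3   83.1] 0.037
wrist green [368 198 118 132] 9881 [ 489.6 -228.    61.8   74.2   84.1] 0.142
wrist ridge [307 248  38  90] [ 490.  -283.    18.    45.5   84.3]
```

Call:
apply_moves --commands '[[3, [0, 0, 0], [0, 0, 0]], [3.2, [0, 0, 0], [0, 0, 0]], [3.2, [0, 0, 0], [0, 0, 0]], [3.2, [0, 0, 2], [0, 0, 0]], [3.2, [0, 0, 5], [0, 0, 0]]]'

```text
t: 22.88
tcp_pos: [0.4872, -0.2776, 0.104]
ee_rot: [0.052, 0.999, 0.003, -0.004]
contact_force: [0.3, -1.3, 0.1]
width: 0.0319
grip_force: 0.0
```

Call:
apply_moves --commands '[[4.8, [0, 0, 6], [0, 0, 0]], [4.8, [0, 3, 4], [0, 0, 0]], [4.8, [0, 3, 0], [0, 0, 0]], [4.8, [0, 0, 0], [0, 0, 0]]]'

```text
t: 23.38
tcp_pos: [0.4896, -0.2181, 0.2078]
ee_rot: [0.051, 0.999, 0.0, 0.0]
contact_force: [0.0, 0.3, -1.0]
width: 0.048
grip_force: 0.0
```

```bash
python3 look.py 11 wrist; python3 - <<'E'
import cv2; im=cv2.imread('pics/wrist11.png')[120:330,60:420]; cv2.imwrite('pics/w11c.png',cv2.resize(im,None,fx=2,fy=2))
E
```

```text
t 23.38 tcp [ 0.4896 -0.2181  0.2078] closing deg 84.2 zaxis [ 0.     0.001 -1.   ] w 0.048 F [ 0.   0.3 -1. ] grip 0.0
wrist green [284 176  62  74] 3088 [ 488.8 -227.2   60.3   73.1   84.9] 0.037
wrist ridge [245 202  21  48] [ 490.1 -283.8   18.4   45.5   84.3]
```

View pics/w11c.png

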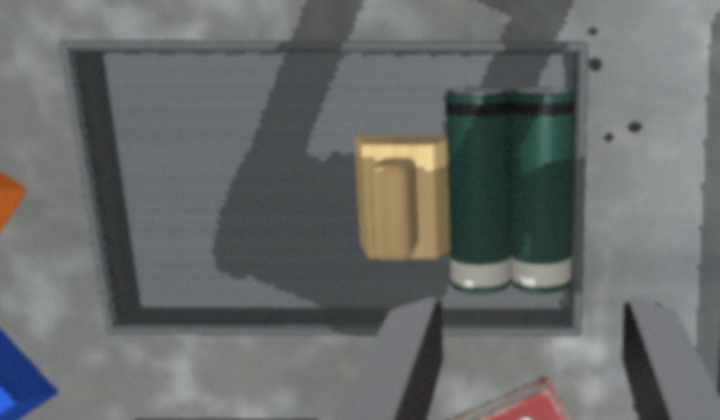

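Row and chock are snug: chock at crop (402,200), cells at (480,190) and (542,190) against the +y wall. Now to the mat.

Call:
apply_moves --commands '[[4.8, [-0.6, 6, 0], [0, 0, 1]], [4.8, [-0.6, 6, 0], [0, 0, 1]], [4.8, [-0.6, 6, 0], [0, 0, 1]], [4.8, [-0.6, 6, 0], [0, 0, 1]], [4.8, [-0.6, 6, 0], [0, 0, 1]]]'

```text
t: 24.05
tcp_pos: [0.459, 0.081, 0.2061]
ee_rot: [0.009, 1.0, -0.0, -0.001]
contact_force: [0.9, -0.7, -0.8]
width: 0.0481
grip_force: 0.0
```

Call:
apply_moves --commands '[[4.8, [0, 6, 0], [0, 0, 1]], [4.8, [0, 6, 0], [0, 0, 1]], [4.8, [0, 6, 0], [0, 0, 1]], [4.8, [0, 6, 0], [0, 0, 1]], [4.8, [0, 3, 0], [0, 0, 1]]]'

```text
t: 24.68
tcp_pos: [0.4592, 0.352, 0.2052]
ee_rot: [-0.036, 0.999, -0.001, -0.002]
contact_force: [-0.7, -0.6, -0.1]
width: 0.0482
grip_force: 0.0
```

```bash
python3 look.py 12 wrist scene; python3 - <<'E'
from w import *
c=cam('wrist'); P=cloud(c); hsv=cv2.cvtColor(c['pixels'],cv2.COLOR_RGB2HSV).astype(int); ok=c['depth']>0
m=ok&(P[...,2]>.024)&(P[...,2]<.06)&(P[...,0]<.56)
for i,s,ce,Q in comps(c,m,P,80): print('tall',s,rect(Q),np.percentile(Q[:,2],[2,98]))
E
```

```text
t 24.68 tcp [0.4592 0.352  0.2052] closing deg 94.17 zaxis [-0.003 -0.002 -1.   ] w 0.0482 F [-0.7 -0.6 -0.1] grip 0.0
wrist green [297 162  32  75] 1921 [445.9 339.   73.1  30.6   4.2] 0.036
wrist green [375 178  34  74] 1735 [455.8 420.3  73.2  31.1  10.1] 0.036
scene ridge [373 294  19  14] [ 488.1 -286.2   18.7   47.9   84.7]
tall [ 120    0   75   58 3630] [299.9 191.7  60.1  50.4  82.3] [0.02602785 0.03176188]
tall [ 591  147   49  193 6361] [464.  653.2 187.6  42.1   9.5] [0.02527185 0.05661444]
tall [ 297  150   32  104 3061] [449.  339.  102.   30.8   4.3] [0.02510183 0.03548457]
tall [   0  156   85  147 4130] [478.4  97.5 148.9  69.5  25.6] [0.02488598 0.05931944]
tall [ 375  166   35  103 2978] [459.1 420.8 102.5  30.6  10. ] [0.02480367 0.03554222]
tall [  0 183  14  18 184] [459.   41.4   5.4  14.3  89.1] [0.02411104 0.04142303]
tall [ 24 191  17  20 249] [461.8  77.6  11.6  14.9  82.9] [0.03825117 0.05719727]
tall [  0 246  18  23 244] [525.1  37.6  10.4  15.1  85.6] [0.0245102  0.05056418]
tall [  0 256  45  39 975] [534.9  50.4  69.6  33.3  86.8] [0.02480675 0.05945676]
tall [348 297  25  13 207] [554.1 397.3  25.8  11.8  90. ] [0.02422829 0.02915836]
tall [412 299  44  20 590] [5.514e+02 4.743e+02 1.700e+01 4.540e+01 4.000e-01] [0.02785095 0.03726055]
tall [467 303  55  20 725] [551.5 540.8  56.2  17.   89.9] [0.02492515 0.03718255]
```

View pics/wrist12.png

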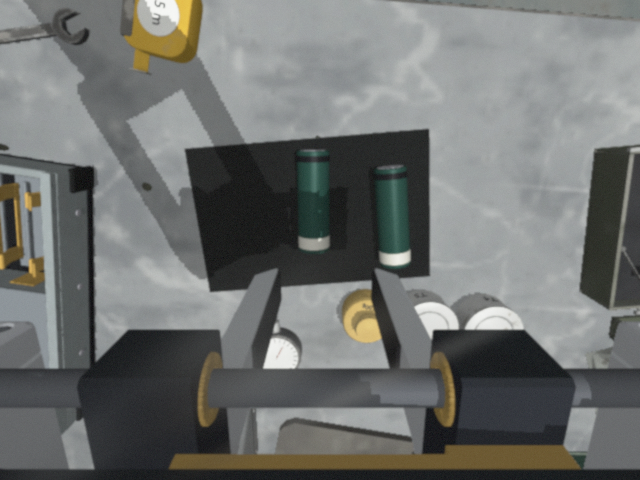

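Fresh cells are at (313,200) and (392,215), light band (button) toward +x; only two. The dial gauge is at (285,350). Grasping the first.

Call:
apply_moves --commands '[[5, [-1.05, -1.3, -2], [0, 0, 0]], [5, [0, 0, -6], [0, 0, 0]], [5, [0, 0, -6], [0, 0, 0]], [5, [0, 0, -3.5], [0, 0, 0]], [5, [0, 0, -1.5], [0, 0, 0]]]' --grip_force 45

```text
t: 25.45
tcp_pos: [0.4478, 0.3341, 0.0144]
ee_rot: [-0.034, 0.999, -0.002, -0.002]
contact_force: [0.0, 0.2, -0.1]
width: 0.0499
grip_force: 0.0
```

```bash
python3 look.py 13 wrist
```

```text
t 25.45 tcp [0.4478 0.3341 0.0144] closing deg 93.9 zaxis [-0.005 -0.003 -1.   ] w 0.0499 F [ 0.   0.2 -0.1] grip 0.0
wrist green [301 195  30  15] 245 [401.8 327.4  13.6   4.4  89.7] 0.036
wrist green [342 196  23  13] 181 [400.4 345.    4.2  10.8   6.3] 0.034
wrist green [302 220  63 110] 4432 [437.1 338.6  55.8  30.3   4.7] 0.036
wrist green [454 226  42  18] 313 [413.1 403.4   4.7  13.3   6.5] 0.035
wrist green [500 226  23  18] 184 [410.6 419.2   4.9  13.8  11.1] 0.036
wrist green [454 252  68  77] 4005 [441.  416.7  42.9  30.1  10.2] 0.036
```

Call:
apply_moves --commands '[[5, [0.1, 0.25, -0.5], [0, 0, 0]], [5, [0, 0, 0], [0, 0, 0]], [2.8, [0, 0, 0], [0, 0, 0]], [2.8, [0, 0, 0], [0, 0, 0]], [2.8, [0, 0, 0], [0, 0, 0]]]'

```text
t: 26.12
tcp_pos: [0.4505, 0.3399, 0.0134]
ee_rot: [-0.035, 0.999, 0.0, 0.001]
contact_force: [0.2, 0.2, 2.9]
width: 0.0312
grip_force: 45.0
```

Call:
apply_moves --commands '[[2.8, [0, 0, 0], [0, 0, 0]], [2.8, [0, 0, 2], [0, 0, 0]], [2.8, [0, 0, 5], [0, 0, 0]], [2.8, [0, 0, 6], [0, 0, 0]], [2.8, [0, 0, 2], [0, 0, 0]]]'

```text
t: 26.75
tcp_pos: [0.4514, 0.3406, 0.1669]
ee_rot: [-0.035, 0.999, 0.002, 0.003]
contact_force: [-0.7, -0.5, -1.6]
width: 0.0311
grip_force: 45.0
```

```bash
python3 look.py 14 wrist; python3 - <<'E'
from w import *
c=cam('wrist'); P=cloud(c); ok=c['depth']>0
m=ok&(P[...,2]>.11)&(P[...,2]<.2)&(abs(P[...,0]-.45)<.08)&(abs(P[...,1]-.34)<.025)
for i,s,ce,Q in comps(c,m,P,80): print('held',s,rect(Q),np.percentile(Q[:,2],[2,98]))
E
```

```text
t 26.75 tcp [0.4514 0.3406 0.1669] closing deg 94.04 zaxis [ 0.006  0.004 -1.   ] w 0.0311 F [-0.7 -0.5 -1.6] grip 45.0
wrist green [292 189  33  15] 281 [402.5 330.2   4.6  15.    3.3] 0.189
wrist green [333 190  26  14] 214 [401.1 347.5   4.5  12.1   5.4] 0.189
wrist green [391 192  38  81] 2221 [456.3 420.   73.2  30.6   9.9] 0.037
wrist green [293 213  65 113] 4518 [437.1 341.2  54.5  30.8   5.7] 0.19
held [  266   184   114   184 12744] [447.4 340.3  97.   50.1   2.7] [0.17338184 0.19561261]
```

Call:
apply_moves --commands '[[2.8, [0.4, -5.5, 0], [0, 0, -1.1]], [2.8, [0.4, -5.5, 0], [0, 0, -1.1]], [2.8, [0.4, -5.5, 0], [0, 0, -1.1]], [2.8, [0.4, -5.5, 0], [0, 0, -1.1]], [2.8, [0.4, -5.5, 0], [0, 0, -1.1]]]'

```text
t: 27.48
tcp_pos: [0.4685, 0.0629, 0.1597]
ee_rot: [0.013, 1.0, 0.0, -0.002]
contact_force: [1.0, 0.3, -1.5]
width: 0.0309
grip_force: 45.0
```

Call:
apply_moves --commands '[[2.8, [0.4, -5.5, 0], [0, 0, -1.1]], [2.8, [0.4, -5.5, 0], [0, 0, -1.1]], [2.8, [0.4, -2, 0], [0, 0, -1.2]], [2.8, [0, 0, 0], [0, 0, 0]], [2.8, [0, 0, 0], [0, 0, 0]]]'

```text
t: 28.1
tcp_pos: [0.4812, -0.0644, 0.161]
ee_rot: [0.042, 0.999, 0.001, -0.001]
contact_force: [0.4, 0.2, -1.6]
width: 0.0313
grip_force: 45.0
```

```bash
cat > bay.py <<'E'
from look import *
state(); c=cam('wrist'); save(c,'b%d.png'%int(read_state()['t'])); P=cloud(c); hsv=cv2.cvtColor(c['pixels'],cv2.COLOR_RGB2HSV).astype(int); H,S,V=hsv[...,0],hsv[...,1],hsv[...,2]; ok=c['depth']>0
m=ok&(H>10)&(H<28)&(S>110)&(V>80)&(P[...,2]>.04)&(P[...,2]<.065)&(abs(P[...,0]-.49)<.08)&(abs(P[...,1])<.12)
for i,s,ce,Q in comps(c,m,P,25):
    T=Q[Q[:,2]>.053]
    print('clip',s[:4],np.round((T if len(T)>8 else Q).mean(0),4),rect(Q))
m=ok&(P[...,2]>.11)&(P[...,2]<.25)&(H>60)&(H<95)&(S>90)
for i,s,ce,Q in comps(c,m,P,80): print('held',s[:4],rect(Q),round(np.percentile(Q[:,2],99),4))
E
python3 bay.py
```

```text
t 28.1 tcp [ 0.4812 -0.0644  0.161 ] closing deg 85.18 zaxis [-0.003  0.002 -1.   ] w 0.0313 F [ 0.4  0.2 -1.6] grip 45.0
clip [372 185  14  19] [ 0.4538 -0.0213  0.0554] [454.2 -18.3  10.9  13.9  84.2]
clip [415 184  18  20] [0.4575 0.02   0.0552] [457.2  17.1  11.6  14.8  82.7]
clip [448 184  12  20] [0.4586 0.0382 0.0557] [459.2  41.4  11.2  13.8  83.3]
clip [489 184  21  20] [0.4626 0.0797 0.0552] [462.   77.1  12.3  14.7  86.2]
clip [411 259  16  23] [0.523  0.0146 0.0552] [522.5  11.9  11.5  15.8  86.7]
clip [480 259  19  23] [0.5282 0.0743 0.0551] [527.5  71.5  11.8  15.7  87. ]
clip [370 260  12  16] [ 0.5153 -0.0264  0.0551] [518.2 -24.   10.   11.1  87.8]
clip [441 260  12  22] [0.5243 0.0324 0.0558] [524.8  35.8  10.9  14.4  81.7]
clip [388 290  20   4] [ 0.5441 -0.0046  0.0433] [544.3  -4.5  16.    2.1  84.3]
clip [448 290  28   4] [0.5488 0.0516 0.0432] [549.   51.8  23.4   2.   84.7]
held [292 190  67  14] [431.6 -59.1  31.1   4.6  85.4] 0.1832
held [293 214  65 109] [466.3 -62.1  31.   52.9  85.1] 0.1832
```

Call:
apply_moves --commands '[[2.8, [0.2, 0.1, -4.5], [0, 0, 0]], [2.8, [0, 0, -4], [0, 0, 0]], [2.8, [0, 0, -2], [0, 0, 0]], [2.8, [0, 0, 0], [0, 0, 0]]]'

```text
t: 28.65
tcp_pos: [0.4827, -0.0633, 0.056]
ee_rot: [0.042, 0.999, 0.0, -0.002]
contact_force: [-0.2, 1.0, -1.6]
width: 0.031
grip_force: 45.0
```

```bash
python3 bay.py
```

```text
t 28.65 tcp [ 0.4827 -0.0633  0.056 ] closing deg 85.24 zaxis [-0.003  0.    -1.   ] w 0.031 F [-0.2  1.  -1.6] grip 45.0
clip [278 207  16  36] [ 0.449  -0.0806  0.0558] [447.1 -79.    8.5  18.5  83.7]
clip [460 207  31  33] [0.4574 0.0201 0.0553] [457.3  17.2  12.   15.7  85.7]
clip [571 207  39  33] [0.4625 0.0797 0.0551] [462.2  76.8  12.2  15.7  86.2]
clip [396 208  20  32] [ 0.4537 -0.0213  0.0555] [454.2 -18.4  10.8  14.6  84.8]
clip [507 208  24  32] [0.4585 0.0379 0.0558] [459.4  41.3  11.4  15.3  85.4]
clip [358 211  13  29] [ 0.4523 -0.0393  0.0554] [452.4 -39.7   5.9  14.4  86.3]
clip [289 317   7  34] [ 0.5166 -0.0844  0.0537] [514.8 -83.5   3.2  14.6  82.4]
clip [450 316  18  13] [0.5164 0.0098 0.0489] [516.4  10.    3.7   8.2  13.5]
clip [493 316  20  33] [0.5219 0.0328 0.0556] [524.8  35.8  11.1  14.7  84.1]
clip [551 316  34  38] [0.5282 0.0742 0.0551] [527.6  71.2  12.4  15.3  82.6]
clip [402 322   6   7] [ 0.514  -0.0199  0.0498] [514.4 -19.7   4.1   2.5  15.6]
clip [356 327   8  26] [ 0.5192 -0.046   0.0545] [518.2 -46.7  14.5   3.6   5.1]
clip [514 358  29   8] [0.5491 0.0555 0.043 ] [549.2  55.3  15.9   2.8  84.8]
```

Call:
apply_moves --commands '[[2.8, [0, 0, -0.5], [0, 0, 0]], [2.8, [0, 0, -0.5], [0, 0, 0]], [2.8, [0, 0, -0.5], [0, 0, 0]], [2.8, [0, 0, -0.5], [0, 0, 0]]]'

```text
t: 29.2
tcp_pos: [0.486, -0.0645, 0.0405]
ee_rot: [0.042, 0.999, -0.0, 0.003]
contact_force: [-0.6, 0.9, 2.6]
width: 0.0307
grip_force: 45.0
```

Call:
apply_moves --commands '[[2.8, [0, 0, -0.5], [0, 0, 0]], [2.8, [0, 0, -0.15], [0, 0, 0]], [2.8, [0, 0, 0], [0, 0, 0]]]'

```text
t: 29.58
tcp_pos: [0.4841, -0.0642, 0.0314]
ee_rot: [0.042, 0.999, 0.0, 0.0]
contact_force: [-1.1, 2.0, 2.3]
width: 0.0309
grip_force: 45.0
```

Call:
apply_moves --commands '[[2.8, [0, 0, -0.15], [0, 0, 0]], [2.8, [0, 0, 0], [0, 0, 0]]]'

```text
t: 29.82
tcp_pos: [0.4842, -0.0642, 0.0313]
ee_rot: [0.042, 0.999, 0.0, 0.0]
contact_force: [-3.6, 2.4, 9.6]
width: 0.0311
grip_force: 45.0
```

Call:
apply_moves --commands '[[4.6, [0, 0, 0.1], [0, 0, 0]], [4.6, [0, 0, 0], [0, 0, 0]], [4.6, [0, 0, 2], [0, 0, 0]], [4.6, [0, 0, 6], [0, 0, 0]], [4.8, [0, 2, 6], [0, 0, 0]]]'

```text
t: 30.45
tcp_pos: [0.4833, -0.0453, 0.1701]
ee_rot: [0.044, 0.999, -0.0, -0.001]
contact_force: [0.7, 0.2, 0.1]
width: 0.0477
grip_force: 0.0
```

Call:
apply_moves --commands '[[4.8, [0, 2, 3], [0, 0, 0]], [4.8, [0, 0, 0], [0, 0, 0]]]'

```text
t: 30.7
tcp_pos: [0.4855, -0.0243, 0.2023]
ee_rot: [0.042, 0.999, -0.0, 0.003]
contact_force: [-0.3, -0.4, -0.3]
width: 0.0479
grip_force: 0.0
```

```bash
python3 look.py 15 wrist
```

```text
t 30.7 tcp [ 0.4855 -0.0243  0.2023] closing deg 85.24 zaxis [ 0.006 -0.001 -1.   ] w 0.0479 F [-0.3 -0.4 -0.3] grip 0.0
wrist green [268 163  31   7] 100 [435.2 -57.8  27.    4.3  86.1] 0.054
wrist green [269 175  32  78] 1867 [479.2 -61.3  27.7  73.3  85.3] 0.055
wrist green [106 186  27   7] 84 [ 445.  -218.    26.1    5.    85.8] 0.036
wrist green [ 90 197  67  73] 3631 [ 489.6 -225.3   55.8   74.1   84.2] 0.038
wrist ridge [ 41 241  28  47] [ 508.9 -284.8   18.9   45.6   85.5]
```

Fresh cell seated in bay 3 (top at z≈0.054). The chock has been knocked about 19 mm along +x, so I'll go back and mend it.

Call:
apply_moves --commands '[[4.6, [0.5, -5.5, 0], [0, 0, -1]], [4.6, [0.5, -5.5, 0], [0, 0, 0]], [4.6, [0, -5.5, 0], [0, 0, 0]], [4.6, [0, -5, 0], [0, 0, 0]], [4.6, [0, 0, 0], [0, 0, 0]]]'

```text
t: 31.38
tcp_pos: [0.4918, -0.243, 0.1954]
ee_rot: [0.054, 0.999, 0.001, -0.003]
contact_force: [0.8, 0.6, 0.1]
width: 0.0456
grip_force: 0.0
```

```bash
python3 look.py 16 wrist;  python3 - <<'E'
import cv2; im=cv2.imread('pics/wrist16.png')[120:330,60:420]; cv2.imwrite('pics/w16c.png',cv2.resize(im,None,fx=2,fy=2))
E
```

```text
t 31.38 tcp [ 0.4918 -0.243   0.1954] closing deg 83.79 zaxis [-0.006  0.003 -1.   ] w 0.0456 F [0.8 0.6 0.1] grip 0.0
wrist green [496 145  27  82] 1189 [478.4 -73.2  13.7  72.5  87. ] 0.053
wrist green [518 145  22  83] 778 [480.5 -56.   15.2  73.3  81.9] 0.054
wrist green [322 164  32   5] 96 [ 445.  -225.3   28.6    3.6   86.1] 0.036
wrist green [308 174  64  76] 2967 [ 488.6 -227.5   61.2   72.6   83. ] 0.037
wrist ridge [270 221  21  49] [ 508.8 -285.8   18.    45.3   84. ]
```

View pics/w16c.png

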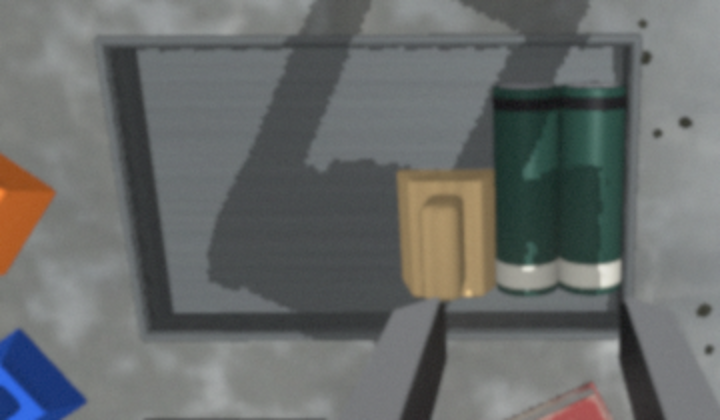

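The chock, now at crop (445,235), slid towards +x; the cells are still in place at (525,190) and (590,190). Regrasping it.

Call:
apply_moves --commands '[[4.4, [1.6, -4.7, 0], [0, 0, 0]], [4.4, [0, 0, -5], [0, 0, 0]], [4.4, [0, 0, -4.5], [0, 0, 0]], [4.4, [0, 0, -1], [0, 0, 0]], [4.4, [0, 0, 0], [0, 0, 0]]]' --grip_force 25

```text
t: 32.05
tcp_pos: [0.5097, -0.2857, 0.0942]
ee_rot: [0.051, 0.999, 0.001, -0.001]
contact_force: [0.2, -0.5, -0.1]
width: 0.0438
grip_force: 0.0
```

```bash
python3 look.py 17 wrist
```

```text
t 32.05 tcp [ 0.5097 -0.2857  0.0942] closing deg 84.19 zaxis [-0.001  0.001 -1.   ] w 0.0438 F [ 0.2 -0.5 -0.1] grip 0.0
wrist green [360 141  71   7] 329 [ 444.2 -233.1   43.1    3.7   84.3] 0.037
wrist green [359 156  24  79] 1244 [ 476.  -251.1   13.8   51.5   84.6] 0.038
wrist green [361 156  92 110] 5753 [ 489.8 -227.3   58.9   74.4   83.9] 0.038
wrist green [634 190   6  30] 99 [498.2 -79.8   2.6  19.   86.5] 0.043
wrist ridge [309 222  29  70] [ 508.5 -285.8   17.8   44.8   84.5]
```

Call:
apply_moves --commands '[[4.4, [0, 0, -4], [0, 0, 0]], [4.4, [0, 0, -1.4], [0, 0, 0]], [3, [0, 0, 0], [0, 0, 0]], [1.4, [0, 0, 0], [0, 0, 0]], [1.4, [0, 0, 0], [0, 0, 0]]]'

```text
t: 32.72
tcp_pos: [0.511, -0.2873, 0.0426]
ee_rot: [0.051, 0.999, -0.001, 0.001]
contact_force: [-0.1, 0.0, 5.1]
width: 0.0175
grip_force: 25.3
```

Call:
apply_moves --commands '[[1.4, [0, -0.3, 0.1], [0, 0, 0]], [1.4, [-1, 0.1, 0], [0, 0, 0]], [1.4, [-0.9, 0.1, -0.1], [0, 0, 0]], [1.4, [0, 0.15, 0], [0, 0, 0]], [1.4, [0, 0, 0], [0, 0, 0]]]'

```text
t: 33.35
tcp_pos: [0.4909, -0.2879, 0.0425]
ee_rot: [0.051, 0.999, -0.002, 0.001]
contact_force: [0.6, -3.0, 6.2]
width: 0.0179
grip_force: 25.0
```

```bash
python3 look.py 18 wrist
```

```text
t 33.35 tcp [ 0.4909 -0.2879  0.0425] closing deg 84.1 zaxis [ 0.001 -0.004 -1.   ] w 0.0179 F [ 0.6 -3.   6.2] grip 25.0
wrist green [375 177  90  11] 514 [ 444.  -232.8   44.     4.4   84.5] 0.037
wrist green [475 177  17  10] 125 [ 447.2 -199.9   11.5    4.5   89.2] 0.036
wrist green [372 196 118 134] 9807 [ 489.7 -228.9   61.2   74.6   83.7] 0.144
wrist ridge [307 244  38  89] [ 488.8 -286.3   18.    45.7   84.1]
```

Call:
apply_moves --commands '[[1.4, [0.1, 0.2, 0], [0, 0, 0]], [1.4, [0, 0.15, 0], [0, 0, 0]], [1.4, [0, 0.12, 0], [0, 0, 0]], [1.4, [0, 0, 0], [0, 0, 0]]]'

```text
t: 33.9
tcp_pos: [0.4921, -0.2849, 0.0427]
ee_rot: [0.052, 0.999, -0.004, 0.001]
contact_force: [-0.2, -5.3, 5.0]
width: 0.0178
grip_force: 25.0
```

Call:
apply_moves --commands '[[1.4, [0, 0.12, 0], [0, 0, 0]], [1.4, [0, 0, 0], [0, 0, 0]]]'

```text
t: 34.15
tcp_pos: [0.4921, -0.2847, 0.0428]
ee_rot: [0.052, 0.999, -0.005, 0.001]
contact_force: [-0.4, -9.5, 5.0]
width: 0.0176
grip_force: 25.0
```

Tight again. Release and go back for the second fresh cell.

Call:
apply_moves --commands '[[3, [0, 0, 0], [0, 0, 0]], [3.2, [0, 0, 0], [0, 0, 0]], [3.2, [0, 0, 0], [0, 0, 0]], [3.2, [0, 0, 2], [0, 0, 0]], [3.2, [0, 0, 5], [0, 0, 0]]]'

```text
t: 34.78
tcp_pos: [0.4895, -0.278, 0.1072]
ee_rot: [0.051, 0.999, 0.003, -0.004]
contact_force: [0.6, -0.6, 0.4]
width: 0.0323
grip_force: 0.0
```

Call:
apply_moves --commands '[[4.8, [0, 0, 5.5], [0, 0, 0]], [4.8, [0, 3, 4], [0, 0, 0]], [4.8, [0, 3, 0], [0, 0, 0]], [4.8, [0, 0, 0], [0, 0, 0]]]'

```text
t: 35.28
tcp_pos: [0.492, -0.2185, 0.2061]
ee_rot: [0.05, 0.999, 0.0, 0.0]
contact_force: [-0.6, -0.0, -0.3]
width: 0.0479
grip_force: 0.0
```

```bash
python3 look.py 19 wrist
```

```text
t 35.27 tcp [ 0.492  -0.2185  0.2061] closing deg 84.3 zaxis [ 0.  0. -1.] w 0.0479 F [-0.6 -0.  -0.3] grip 0.0
wrist green [466 148  24  80] 1067 [478.8 -72.9  12.7  73.1  86.3] 0.054
wrist green [487 148  20  80] 746 [480.2 -56.2  13.9  72.8  84.4] 0.055
wrist green [284 174  63  75] 3153 [ 489.3 -227.1   61.2   73.2   84.5] 0.038
wrist ridge [244 199  22  49] [ 490.  -283.7   18.3   45.6   84. ]
```

Call:
apply_moves --commands '[[5, [-0.6, 6, 0], [0, 0, 2]], [5, [-0.6, 6, 0], [0, 0, 2]], [5, [-0.6, 6, 0], [0, 0, 2]], [5, [-0.6, 6, 0], [0, 0, 2]], [5, [-0.6, 6, 0], [0, 0, 2]]]'

```text
t: 35.95
tcp_pos: [0.4614, 0.0806, 0.2045]
ee_rot: [-0.036, 0.999, -0.0, -0.001]
contact_force: [0.8, -0.2, -0.5]
width: 0.0502
grip_force: 0.0
```

Call:
apply_moves --commands '[[5, [0, 6, 0], [0, 0, 2]], [5, [0, 6, 0], [0, 0, 2]], [5, [0, 6, 0], [0, 0, 2]], [5, [0, 6, 0], [0, 0, 0]], [5, [0, 6, 0], [0, 0, 0]]]'

```text
t: 36.58
tcp_pos: [0.4623, 0.3807, 0.204]
ee_rot: [-0.088, 0.996, -0.001, -0.001]
contact_force: [1.8, 0.3, 0.4]
width: 0.0499
grip_force: 0.0
```

Call:
apply_moves --commands '[[5, [0, 4, -3], [0, 0, 0]], [5, [0, 0, -4], [0, 0, 0]], [5, [0, 0, 0], [0, 0, 0]], [5, [0, 0, 0], [0, 0, 0]]]'

```text
t: 37.08
tcp_pos: [0.4628, 0.4192, 0.1364]
ee_rot: [-0.088, 0.996, 0.0, 0.0]
contact_force: [-0.1, 0.1, 0.6]
width: 0.05
grip_force: 0.0
```

```bash
cat > fr.py <<'E'
from w import *
state(); c=cam('wrist'); P=cloud(c); ok=c['depth']>0
m=ok&(P[...,2]>.024)&(P[...,2]<.06)&(P[...,0]<.53)&(P[...,0]>.38)&(P[...,1]>.3)&(P[...,1]<.52)
for i,s,ce,Q in comps(c,m,P,80): print('tall',s,rect(Q),np.percentile(Q[:,2],[2,98]))
E
python3 fr.py
```

```text
t 37.08 tcp [0.4628 0.4192 0.1364] closing deg 100.06 zaxis [ 0.  0. -1.] w 0.05 F [-0.1  0.1  0.6] grip 0.0
tall [ 308  163   40  125 4455] [459.  421.2 102.3  31.   10.1] [0.02510551 0.0354195 ]
```

Call:
apply_moves --commands '[[5, [-0.2, 0.2, -5], [0, 0, 0]], [5, [0, 0, -5], [0, 0, 0]], [5, [0, 0, -2.7], [0, 0, 0]], [5, [0, 0, 0], [0, 0, 0]], [3.8, [0, 0, 0], [0, 0, 0]]]' --grip_force 45

```text
t: 37.75
tcp_pos: [0.4619, 0.4227, 0.012]
ee_rot: [-0.088, 0.996, 0.001, 0.002]
contact_force: [0.8, 0.3, -0.2]
width: 0.0435
grip_force: 0.0
```

Call:
apply_moves --commands '[[2.8, [0, 0, 0], [0, 0, 0]], [2.8, [0, 0, 0], [0, 0, 0]], [2.8, [0, 0, 0], [0, 0, 0]], [2.8, [0, 0, 0], [0, 0, 0]]]'

```text
t: 38.25
tcp_pos: [0.4617, 0.4227, 0.0117]
ee_rot: [-0.088, 0.996, 0.001, 0.002]
contact_force: [-0.1, -1.1, 6.1]
width: 0.0309
grip_force: 45.0
```

Call:
apply_moves --commands '[[2.8, [0, 0, 3], [0, 0, 0]], [2.8, [0, 0, 6], [0, 0, 0]], [2.8, [0, 0, 6], [0, 0, 0]], [2.8, [0, -4, 0], [0, 0, -3]], [2.8, [0, -5.5, 0], [0, 0, -3]]]'

```text
t: 38.88
tcp_pos: [0.4601, 0.3268, 0.1599]
ee_rot: [-0.036, 0.999, 0.001, 0.001]
contact_force: [-0.2, -0.3, -2.6]
width: 0.0307
grip_force: 45.0
```

Call:
apply_moves --commands '[[2.8, [0.5, -6, 0], [0, 0, -2]], [2.8, [0.5, -6, 0], [0, 0, -2]], [2.8, [0.5, -6, 0], [0, 0, -2]], [2.8, [0.5, -6, 0], [0, 0, -2]], [2.8, [0.5, -6, 0], [0, 0, -1]]]'

```text
t: 39.5
tcp_pos: [0.4846, 0.025, 0.1588]
ee_rot: [0.043, 0.999, 0.0, 0.0]
contact_force: [1.1, -0.1, -1.9]
width: 0.031
grip_force: 45.0
```

Call:
apply_moves --commands '[[2.8, [0.2, -3, -4], [0, 0, 0]], [2.8, [0, 0, -3], [0, 0, 0]], [2.8, [0, 0, 0], [0, 0, 0]], [2.8, [0, 0, 0], [0, 0, 0]]]'

```text
t: 40.0
tcp_pos: [0.4877, -0.003, 0.09]
ee_rot: [0.042, 0.999, 0.0, 0.001]
contact_force: [-0.5, 0.2, -0.1]
width: 0.0308
grip_force: 45.0
```

```bash
python3 bay.py; python3 look.py 20 wrist | grep green
```

```text
t 40.0 tcp [ 0.4877 -0.003   0.09  ] closing deg 85.17 zaxis [ 0.002 -0.    -1.   ] w 0.0308 F [-0.5  0.2 -0.1] grip 45.0
clip [183 196  25  28] [ 0.4489 -0.0807  0.0552] [449.4 -77.8  11.9  15.7  84.2]
clip [246 197  17  27] [ 0.4523 -0.0391  0.0554] [453.  -42.2  10.9  17.4  87. ]
clip [385 197  16  27] [0.4587 0.0384 0.0554] [459.6  41.4  10.5  15.   87.5]
clip [440 196  25  28] [0.4624 0.08   0.0552] [462.   77.2  12.   15.   84.3]
clip [284 200   9  24] [ 0.4539 -0.0214  0.0556] [454.  -21.4   4.8  14.1  82.7]
clip [359 201   4  23] [0.4581 0.0218 0.0566] [457.7  21.8   2.1  14.1  86. ]
clip [194 292  22  31] [ 0.5144 -0.086   0.0552] [514.6 -83.4  11.9  15.3  83.4]
clip [252 293  11  22] [ 0.5139 -0.0501  0.0492] [515.5 -51.3   5.1  12.6  65.5]
clip [432 292  22  31] [0.5279 0.0745 0.0553] [527.6  71.6  11.6  15.5  83.2]
clip [391 296   5  11] [0.5201 0.0401 0.05  ] [520.5  40.4   6.9   2.1  15.3]
held [303 191  26  11] [436.3  -1.9   4.4  11.    0.8] 0.114
held [334 191  14  10] [437.1   9.3   5.7   4.1  88.7] 0.1129
held [304 214  45 113] [ 4.721e+02 -2.000e-01  2.000e+01  5.470e+01  8.480e+01] 0.1139
wrist green [204 178  20   9] 123 [434.2 -64.9  14.1   4.1  82.8] 0.054
wrist green [233 178  21   9] 117 [435.9 -47.9   9.7   4.   87.1] 0.053
wrist green [294 187  35  15] 276 [436.7  -4.   15.5   4.7  81.6] 0.115
wrist green [333 187  26  14] 217 [437.9  11.8  11.7   4.4  87.6] 0.114
wrist green [208 196  50 108] 3517 [478.3 -61.8  30.6  71.4  85.2] 0.054
wrist green [  0 210  19  10] 101 [ 446.  -208.8   14.9    4.6   79.5] 0.036
wrist green [295 211  64 120] 4300 [ 4.748e+02 -1.000e-01  3.020e+01  5.930e+01  8.510e+01] 0.115
wrist green [  0 227  59 101] 4387 [ 490.4 -216.7   38.8   74.    82.5] 0.037
```

Call:
apply_moves --commands '[[2.8, [0.05, -0.05, -3.4], [0, 0, 0]], [2.8, [0, 0, -0.5], [0, 0, 0]], [2.8, [0, 0, -0.5], [0, 0, 0]], [2.8, [0, 0, -0.5], [0, 0, 0]], [2.8, [0, 0, -0.5], [0, 0, 0]]]'

```text
t: 40.72
tcp_pos: [0.4899, -0.0041, 0.0384]
ee_rot: [0.042, 0.999, -0.001, 0.003]
contact_force: [0.4, -1.3, 1.7]
width: 0.0312
grip_force: 45.0
```

Call:
apply_moves --commands '[[2.8, [0, 0, -0.4], [0, 0, 0]], [2.8, [0, 0, -0.2], [0, 0, 0]], [2.8, [0, 0, -0.1], [0, 0, 0]], [2.8, [0, 0, 0], [0, 0, 0]]]'

```text
t: 41.22
tcp_pos: [0.4878, -0.004, 0.0297]
ee_rot: [0.042, 0.999, -0.0, 0.0]
contact_force: [-3.2, -1.6, 8.3]
width: 0.0311
grip_force: 45.0
```

Call:
apply_moves --commands '[[4.6, [0, 0, 0.1], [0, 0, 0]], [4.6, [0, 0, 0], [0, 0, 0]], [4.6, [0, 0, 2], [0, 0, 0]], [4.6, [0, 0, 6], [0, 0, 0]], [4.8, [0, 0, 6], [0, 0, 0]]]'

```text
t: 41.85
tcp_pos: [0.4866, -0.0034, 0.1692]
ee_rot: [0.042, 0.999, 0.0, -0.001]
contact_force: [1.4, -0.2, 1.0]
width: 0.0479
grip_force: 0.0
```

Call:
apply_moves --commands '[[5, [1.6, 0, 5], [0, 0, -10]], [5, [1.6, 0, 0], [0, 0, -10]], [5, [1.6, 0, 0], [0, 0, -10]], [5, [1.6, 0, 0], [0, 0, -10]], [5, [1.6, -0.3, 0], [0, 0, -10]]]'

```text
t: 42.48
tcp_pos: [0.5677, -0.0063, 0.2181]
ee_rot: [0.463, 0.886, 0.0, -0.001]
contact_force: [0.3, -0.7, 0.2]
width: 0.0497
grip_force: 0.0
```

Call:
apply_moves --commands '[[5, [0, 0, 0], [0, 0, -10]], [5, [0, 0, 0], [0, 0, -10]], [5, [0, 0, 0], [0, 0, -10]], [5, [0, 0, 0], [0, 0, -10]], [5, [0, 0, 0], [0, 0, 0]]]' --grip_force 15

```text
t: 43.1
tcp_pos: [0.5673, -0.0065, 0.2182]
ee_rot: [0.736, 0.677, -0.0, -0.001]
contact_force: [0.5, 0.1, -0.5]
width: 0.0499
grip_force: 0.0
```

```bash
python3 look.py 21 scene side wrist; python3 - <<'E'
from w import *
c=cam('wrist'); P=cloud(c)
m=(P[...,2]>.074)&(P[...,2]<.083)&(c['depth']>0)&(P[...,0]<.62)
for i,s,ce,Q in comps(c,m,P,100): print('rib',s,rect(Q))
c=cam('scene'); save(c,'s21c.png',(200,190,460,380),3)
E
```

```text
t 43.1 tcp [ 0.5673 -0.0065  0.2182] closing deg -4.74 zaxis [-0.001  0.001 -1.   ] w 0.0499 F [ 0.5  0.1 -0.5] grip 0.0
scene ridge [373 294  19  14] [ 487.8 -286.4   18.3   47.4   85.6]
side green [344 225  29  19] 294 [ 489.7 -224.9   53.5   73.3   81.9] 0.044
side green [324 257  24  17] 210 [479.5 -58.6  73.8  27.9   3.8] 0.061
side green [312 270  25  17] 225 [483.2  -0.8  28.4  76.1  87.9] 0.059
side ridge [360 213  15  11] [ 489.8 -283.7   24.9   44.4   85. ]
wrist green [200 203  76  13] 697 [482.5   8.1  10.2  73.1  86. ] 0.053
wrist green [200 218  76  14] 781 [481.1  -7.5  15.   73.4  84.8] 0.054
wrist green [208 258  63  30] 825 [469.8 -54.4  66.5  36.6  33.4] 0.054
wrist green [246 410  41   6] 171 [ 476.3 -242.5   10.4   48.3   86.9] 0.037
wrist ridge [260 442  40  12] [ 491.  -277.8   11.8   46.    80.7]
rib [ 321  182   13   86 1099] [568.7  -8.5  78.8  11.2  85.3]
```

View pics/s21c.png

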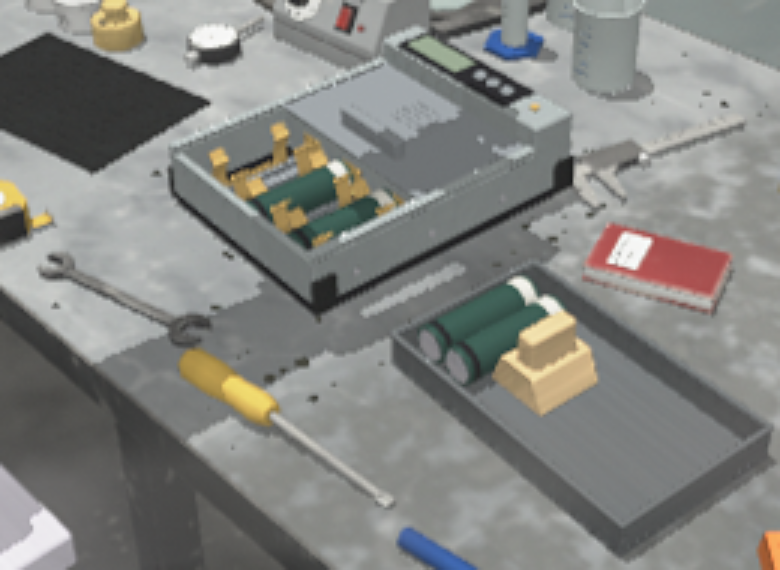

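Both fresh cells are seated (crop (295,190), (345,220)), and row and chock are fine. Gripping the rib to shut the cover.

Call:
apply_moves --commands '[[5, [0.15, 0, -6], [0, 0, 0]], [5, [0, 0, -5], [0, 0, 0]], [5, [0, 0, -3.3], [0, 0, 0]], [5, [0, 0, -0.9], [0, 0, 0]], [3, [0, 0, 0], [0, 0, 0]]]'

```text
t: 43.98
tcp_pos: [0.5692, -0.0068, 0.0672]
ee_rot: [0.736, 0.677, 0.0, 0.0]
contact_force: [0.4, 0.0, -0.3]
width: 0.0434
grip_force: 0.0
```

Call:
apply_moves --commands '[[0.8, [0, 0, 0], [0, 0, 0]], [0.8, [0, 0, 0], [0, 0, 0]], [0.8, [0, 0, 0], [0, 0, 0]], [0.8, [0, 0, 0], [0, 0, 0]], [0.8, [0, 0, 0], [0, 0, 0]]]'

```text
t: 44.6
tcp_pos: [0.5685, -0.0067, 0.0678]
ee_rot: [0.736, 0.676, -0.0, -0.0]
contact_force: [-5.5, 0.4, 5.7]
width: 0.012
grip_force: 15.0
```

Call:
apply_moves --commands '[[0.8, [-1.2, 0.1, 0], [0, 0, 0]], [0.8, [-1.6, 0.14, 0], [0, 0, 0]], [0.8, [-1.6, 0.14, 0], [0, 0, 0]], [0.8, [-1.6, 0.14, 0], [0, 0, 0]], [0.8, [-1.6, 0.14, 0], [0, 0, 0]]]'

```text
t: 45.22
tcp_pos: [0.4935, -0.0005, 0.0678]
ee_rot: [0.737, 0.676, 0.001, 0.002]
contact_force: [2.9, -1.4, 4.4]
width: 0.0118
grip_force: 15.0
```

Call:
apply_moves --commands '[[0.8, [-1.2, 0.1, 0], [0, 0, 0]], [0.8, [-1.2, 0.1, 0], [0, 0, 0]], [0.8, [-0.8, 0.07, 0], [0, 0, 0]], [0.8, [-0.4, 0.035, 0], [0, 0, 0]], [0.8, [0, 0, 0], [0, 0, 0]]]'

```text
t: 45.85
tcp_pos: [0.4568, 0.0026, 0.0677]
ee_rot: [0.736, 0.676, 0.0, 0.001]
contact_force: [0.7, -0.9, 6.9]
width: 0.0121
grip_force: 15.0
```

Call:
apply_moves --commands '[[0.8, [-0.25, 0.02, 0], [0, 0, 0]], [0.8, [-0.25, 0.02, 0], [0, 0, 0]], [0.8, [-0.15, 0.01, 0], [0, 0, 0]], [0.8, [0, 0, 0], [0, 0, 0]]]'

```text
t: 46.35
tcp_pos: [0.4509, 0.0031, 0.0677]
ee_rot: [0.737, 0.676, 0.001, 0.001]
contact_force: [1.6, -1.8, 6.4]
width: 0.0115
grip_force: 15.0
```

Call:
apply_moves --commands '[[0.8, [-0.1, 0.01, 0], [0, 0, 0]], [0.8, [-0.1, 0.01, 0], [0, 0, 0]], [0.8, [0, 0, 0], [0, 0, 0]]]'

```text
t: 46.72
tcp_pos: [0.4509, 0.0031, 0.0678]
ee_rot: [0.737, 0.676, 0.002, 0.003]
contact_force: [6.9, -1.4, 1.8]
width: 0.012
grip_force: 15.0
```

Call:
apply_moves --commands '[[0.8, [-0.12, 0.01, 0], [0, 0, 0]], [0.8, [0, 0, 0], [0, 0, 0]]]'

```text
t: 46.98
tcp_pos: [0.4509, 0.0031, 0.0677]
ee_rot: [0.737, 0.676, 0.003, 0.004]
contact_force: [9.5, -2.3, -0.6]
width: 0.0122
grip_force: 15.0
```

Call:
apply_moves --commands '[[3, [0, 0, 0], [0, 0, 0]], [5, [0.2, 0, 0], [0, 0, 0]], [5, [0, 0, 0], [0, 0, 0]], [5, [0, 0, 5], [0, 0, 0]], [5, [0, 0, 6], [0, 0, 0]]]'

```text
t: 47.6
tcp_pos: [0.4472, 0.0041, 0.1756]
ee_rot: [0.736, 0.676, -0.002, -0.003]
contact_force: [1.5, 0.4, 1.0]
width: 0.0499
grip_force: 0.0
```

Call:
apply_moves --commands '[[5, [-3, 4, 4], [0, 0, 0]], [5, [-3, 5, 0], [0, 0, 0]], [5, [0, 5, 0], [0, 0, 0]], [5, [0, 0, 0], [0, 0, 0]]]'

```text
t: 48.1
tcp_pos: [0.3886, 0.1451, 0.2152]
ee_rot: [0.734, 0.679, -0.001, -0.001]
contact_force: [0.5, 0.2, 0.4]
width: 0.0497
grip_force: 0.0
```

```bash
python3 look.py 22 scene side; python3 - <<'E'
from w import *
for n in('wrist','scene','side'):
    c=cam(n); P=cloud(c)
    m=(P[...,2]>.074)&(P[...,2]<.083)&(c['depth']>0)&(P[...,0]<.6)&(P[...,0]>.4)&(abs(P[...,1])<.1)
    for i,s,ce,Q in comps(c,m,P,50): print(n,'rib',s,rect(Q))
    if n=='scene': save(c,'s22c.png',(200,190,460,380),3)
E
```

```text
t 48.1 tcp [0.3886 0.1451 0.2152] closing deg -4.52 zaxis [-0.002  0.    -1.   ] w 0.0497 F [0.5 0.2 0.4] grip 0.0
scene ridge [373 294  19  14] [ 488.  -286.6   19.1   46.9   84.6]
side green [354 226  19  13] 156 [ 482.6 -229.5   47.7   62.6   85.3] 0.047
side ridge [360 213  15  10] [ 489.6 -282.5   22.    47.5   82.2]
scene rib [277 241  21  16 106] [449.2  -1.3  80.5  13.2  84.9]
side rib [325 268  14  18  70] [452.3   8.1  65.4  13.9  87. ]
```

View pics/s22c.png

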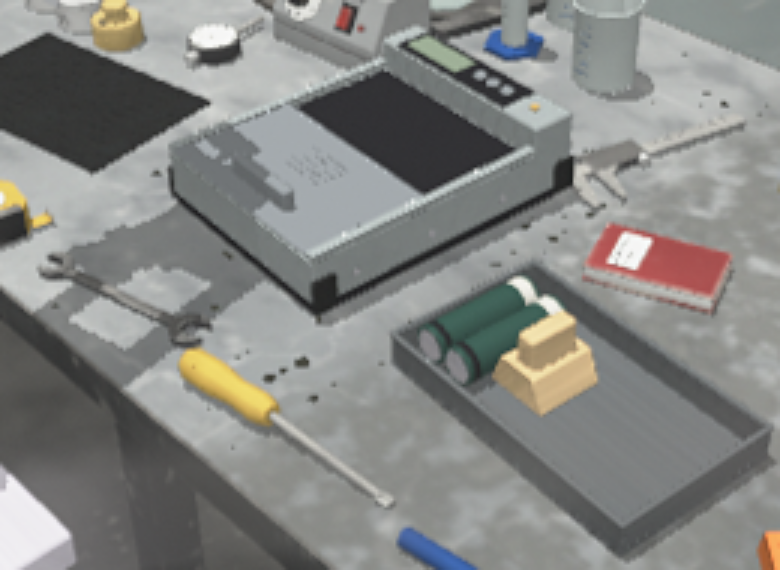

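The cover is fully shut (rib at crop (255,180)), and the row and chock at (490,340) are intact. Handing in.

```bash
python3 -c "
from bench import env; print(env.hand_in())"
```

```text
the job is handed in; nothing more can be done
None
```

The job is handed in after about 48 s of robot time, with no verdict returned: both spent cells are in the tray against the +y end wall with the chock snug on the middle of the last one, both fresh cells are snapped into bays 2 and 3 with buttons towards the display, the cover is fully shut, and I put the chock back once after it was knocked aside.

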